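Load the trays from the plate feeder

TASK

Unlock the plate feeder by lifting the collar on its lever and pushing the lever through the gate as far as it goes, then put one plate flat inside each tray on the bench, drawing every plate out sideways from under the stack and leaving the rest in the feeder. When all trays are loaded, lift the collar and bring the lever fully back to lock the feeder, let the collar drop, and leave the other things on the bench where they are.

Things in the scene. Friction and masses are not known exactly. Their poses are not given: they have to be found in the camera images.
- feeder: Grey gravity feeder, fixed, with a stack of four T-shaped plates on a deck 15 mm up: heads in the bay, tongues out of its front towards own -x (towards the robot), the longest lowest, each 26 mm longer than the one above, so the bottom tongue's end is bare from above. Origin: on the bench, middle of the bay's front line, where the plates' head-tongue lines lie (0 to 3 mm of play behind it).
- lever (a joint): Lock lever of the feeder, a steel rod swinging 1.0 rad about a level axis at the pivot. 0: leans 0.5 rad from upright to own -x of the pivot, feeder locked (latch bars in front of the bottom head). 1.0: leans 0.5 rad to +x, latch raised, unlocked. Stays where left; 2 to 4 N at the collar moves it. Midway a gate with two lugs stops the collar unless it is lifted.
- collar (a joint): Lockout collar on the lever, slides along the rod away from the pivot: 0 down (a light spring, 1 to 3 N, sends it back), 0.024 m fully up. It must be up by 0.018 m or more to pass the gate's lugs at mid swing; down, it stops the lever after about 0.15 to 0.25 rad from either end.
- collar_grip (a point): Point on the rod's axis in the collar's black square grip (30 x 30 mm, 38 mm along the rod), 12 mm below the grip's top; pinch it here by the two flat faces across the pivot's own y. 114 mm from the pivot with the collar down; own z along the rod, away from the pivot. The rod ends 44 mm beyond (collar down); a 40 mm wide skirt begins 26 mm below.
- lever_pivot (a point): Pivot of the lever, fixed, 30 mm above the bench in the middle of the lever box (base 150 x 110 mm, gate plates to 80 mm above the bench, lugs in the middle to 108 mm). Own x: the way the lever is pushed to unlock; own y: the lever's axis; own z up.
- squeeze_bottle: White squeeze bottle, 52 mm across, 130 mm high; a bystander. Origin under its centre.
- can1: Steel capacitor can with a stud on top, 48 mm across, 70 mm high; a bystander. Origin under its centre.
- can2: Another such capacitor can; a bystander. Origin under its centre.
- screwdriver: Screwdriver with black handle, 190 mm, lying; a bystander.
- parts_bin: Small orange open bin, 120 x 100 x 55 mm; a bystander.
- plate1: T-shaped aluminium plate, 12 mm thick, about 166 g: head 64 mm wide (own y) and 24 mm deep (own x 0 to 24 mm), tongue 36 mm wide and 100 mm long (own x 0 to -100 mm). Origin: on the underside, middle of the line where tongue meets head; own z up. Lowest in the feeder at the start.
- plate2: T-shaped aluminium plate, 12 mm thick, about 133 g: head 64 mm wide (own y) and 24 mm deep (own x 0 to 24 mm), tongue 36 mm wide and 74 mm long (own x 0 to -74 mm). Origin: on the underside, middle of the line where tongue meets head; own z up. Second from the bottom at the start.
- plate3: T-shaped aluminium plate, 12 mm thick, about 106 g: head 64 mm wide (own y) and 24 mm deep (own x 0 to 24 mm), tongue 36 mm wide and 48 mm long (own x 0 to -48 mm). Origin: on the underside, middle of the line where tongue meets head; own z up. Third from the bottom at the start.
- plate4: T-shaped aluminium plate, 12 mm thick, about 75 g: head 64 mm wide (own y) and 24 mm deep (own x 0 to 24 mm), tongue 36 mm wide and 22 mm long (own x 0 to -22 mm). Origin: on the underside, middle of the line where tongue meets head; own z up. Top of the stack at the start; never needed.
- tray1: Shallow black tray, loose, 500 g, outside 156 mm (own x) by 106 mm (own y) and 12 mm high, inside 146 by 96 mm, floor 4 mm thick. Origin: under its centre. Two or three such trays are on the bench; an absent one reads None.
- tray2: Shallow black tray, loose, 500 g, outside 156 mm (own x) by 106 mm (own y) and 12 mm high, inside 146 by 96 mm, floor 4 mm thick. Origin: under its centre. Two or three such trays are on the bench; an absent one reads None.
- tray3: Shallow black tray, loose, 500 g, outside 156 mm (own x) by 106 mm (own y) and 12 mm high, inside 146 by 96 mm, floor 4 mm thick. Origin: under its centre. Two or three such trays are on the bench; an absent one reads None.
- feeder_rail (a point): Middle of the far end of the feeder's outfeed rail, on its top. The rail is 20 mm wide, 15 mm high and runs straight out from the bay to here (own x -180 mm from the feeder's origin; same axes). A drawn plate slides along it; fingers can reach down on both sides of it. A plate above comes down flat only when the drawn plate's head is wholly clear of that plate's tongue.
- feeder_gate (a point): Midpoint between the feeder's two front posts, 30 mm above the bench, at own x -6 mm from the feeder's origin; same axes. The posts (9 mm thick, from 20 mm off the middle outwards, up to 74 mm high) start here and hold back all heads but the lowest, which passes under them when unlocked. A back wall, side walls and a roof (to 78 mm, over own x 4 to 30 mm from the origin) close the rest.
Things that resemble listed ones, but are neither listed nor needed, are in the scene too. Leave any green or orange look-alike of the plate4 alone. Leave any orange look-alike of the part that bears lever alone.

How it is judged:
By the outcome, as a careful person would: the job done as asked, in the order asked, and still so for the second after the job is handed in, with the robot touching nothing.
Of tray1, tray2, tray3 only 2 to 3 are there at a start; the rules pass over those that are not, and their reading is None.
At some moment in a run one of tray1, tray2, tray3 may be knocked a few centimetres aside while the robot is not near it.
It also fails if it takes over 200 s, if anything falls off the work surface, if the arm or the gripper's body presses on something with over 40 N, if the wrist force passes 120 N, or if a joint passes its speed limit or range.

ROBOT

A 6-joint arm with a two-finger parallel gripper is mounted at the origin on the work surface. World frame = base frame: x ahead of the robot, y to its left, z up, the work surface at z = 0. Lengths are in m, angles in rad, forces in N, time in s.
With the tool pointing down it reaches from about 0.375 to 0.9 m from the base axis. Payload 3.1 kg.
Tool frame: the origin (TCP) lies midway between the tips of the shut fingers; the grasp point (between the pads) lies 19 mm behind it; z points along the fingers, x is the direction in which the jaws open and shut, and the axes are right-handed (so a half turn about z gives the same grasp; the last joint's range is limited). The gripper opens to 87 mm and grips with 3 to 60 N. Pads are 19 mm wide; open, the fingers measure 117 mm over their backs; the gripper's body (75 mm by 190 mm) begins 51 mm behind the grasp point.
Start: joints at [1.101, 0.527, 1.433, -0, 1.181, -0.178], TCP at [0.179, 0.599, 0.223] pointing down, gripper open.
Joint ranges: [-3.08, 3.08], [-0.75, 2.2], [0.22, 2.44], [-1.43, 4.57], [0, 2.65], [-2.85, 2.85]. Speed limits (rad/s): [2.79, 2.79, 3.14, 3.14, 3.14, 3.14].

INTERFACE

Orientations are given as a unit quaternion [x, y, z, w].
In Python, from rig import * gives the robot as it stands.
- The arm moves only by the tool drive_tool, never from a script. Its argument "plan" is a list of rows, each an object with "offset": the shift along the tool's x, y, z in cm, a list of three; "delta_rot": the turn, a rotation vector about the tool's x, y, z in degrees, a list of three; "jaw": the finger opening in cm, from 0 to 8.7. In form: [{"offset": [dx, dy, dz], "delta_rot": [wx, wy, wz], "jaw": jaw}, ...]. A call has exactly 8 rows; each row is the pose to reach, as a shift and turn from the pose commanded when the call began, along the tool's axes at that moment; what a row does not reach only later rows make up. A row lasts 1/12 s, in which the tool goes at most 41.7 mm and 7.16 degrees, less where a joint would pass 70% of its speed; a pose out of reach is approached as far as the arm can. A call with a gripper value outside its range is refused whole. The fingers move at their own pace and stop on an object; "squeeze" is the grip in N (left out, the last holds). Time passes only in rows, so rows that repeat a pose let the fingers close, or fill a call up. It gives the time, the measured TCP pose, the force and the opening at its end, in the units of the state.
- get_obs(): the state, without advancing time (a new reading comes with each control period).
- camera(name): name is "side" or "top"; returns the picture (400x640x3 uint8, red, green, blue); there is no depth.
- calibration(name): a dict with "K" (3x3 intrinsics, pixels), "distortion" ([k1, k2, p1, p2, k3] as OpenCV has them; the pictures are not rectified), "pose" (4x4, takes a point from camera to world coordinates). Camera axes: x right, y down, z forward; pixel columns grow to the right and rows downward; lengths in m; the calibration is good to about 2 mm. A picture is of the moment at which its call begins. calibration takes no time and is no camera call.
- hand_in(): hands the job in, once; it reports no verdict.
The state is a dict: "time": time; "q": joint angles; "joint_velocities": joint speeds; "joint_torque": joint torques, N m; "position": TCP position; "tool_rot": TCP orientation; "ft_force": force on the tool from outside, world axes, zero at the start; "moment": the same for the moment, N m; "grip_width": finger opening in m.
Only numpy, scipy, OpenCV 4.12 (cv2) and the standard library are available. Lean on these libraries where they do the work, as an engineer would, in place of code of your own. Each camera call takes 0.05 s, during which the arm holds its last target.

## Working session

There is one attempt and no reset: what is moved stays moved. The work goes in short steps, Python scripts to look and compute and a tool call to move; the robot and the scene stay as the last step left them, time stands still between calls to the robot, and variables do not carry over. Pictures are saved under pics/ and viewed, and the job is handed in when it is done.

Besides the shell and the picture viewer there is one more tool, called in YAML: its name, and indented under it one key for each argument. drive_tool: Moves the arm, as the interface text tells. Its arguments: {"type":"object","properties":{"plan":{"type":"array","items":{"type":"object","properties":{"offset":{"type":"array","items":{"type":"number"}},"delta_rot":{"type":"array","items":{"type":"number"}},"jaw":{"type":"number"}}}},"squeeze":{"type":"number"}},"required":["plan"]}

```bash
ls; mkdir -p pics; python3 - <<'E'
from rig import *
import cv2
print(get_obs())
for n in("side","top"):
    im=camera(n); cv2.imwrite(f"pics/{n}0.png",im[:,:,::-1]); c=calibration(n); print(n,c)
E
```

```text
pics
{'time': 0.0, 'q': array([ 1.10150151e+00,  5.28463919e-01,  1.43389860e+00, -1.67791078e-05,
        1.18135996e+00, -1.78491408e-01]), 'joint_velocities': array([ 0.00056301, -0.00204868, -0.00047754, -0.00066142,  0.00076564,
        0.00015179]), 'joint_torque': array([-1.12103808e-03, -4.40051258e+01, -1.76586288e+01,  6.31954707e-02,
        5.82730584e-02, -1.60186328e-04]), 'position': array([0.17884088, 0.59811328, 0.22157417]), 'tool_rot': array([ 8.02095511e-01,  5.97194823e-01, -9.50049786e-04,  4.81147607e-04]), 'ft_force': array([-0.20166777, -0.07792062, -0.34136026]), 'moment': array([ 0.02227456, -0.01859261,  0.01498973]), 'grip_width': 0.08706317619043505}
side {'K': array([[387.24715367,   0.        , 321.08566698],
       [  0.        , 387.24715367, 200.01217769],
       [  0.        ,   0.        ,   1.        ]]), 'distortion': array([-0.06840693,  0.        ,  0.        ,  0.        ,  0.        ]), 'pose': array([[ 0.88259697, -0.34587675,  0.3184209 ,  0.19763829],
       [-0.46982805, -0.62462547,  0.62378251, -0.79062798],
       [-0.01685806, -0.70015163, -0.71379514,  0.9380382 ],
       [ 0.        ,  0.        ,  0.        ,  1.        ]])}
top {'K': array([[490.30663248,   0.        , 321.57874896],
       [  0.        , 490.30663248, 204.45869013],
       [  0.        ,   0.        ,   1.        ]]), 'distortion': array([0.03274487, 0.        , 0.        , 0.        , 0.        ]), 'pose': array([[ 0.01300872, -0.98343008,  0.18082051,  0.33120766],
       [-0.99988237, -0.01132437,  0.01034434, -0.06187294],
       [-0.00812526, -0.18093381, -0.98346171,  1.37280366],
       [ 0.        ,  0.        ,  0.        ,  1.        ]])}
```

View pics/side0.png

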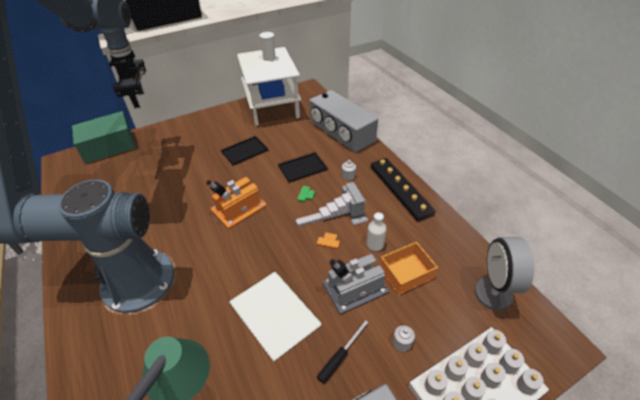

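View pics/top0.png

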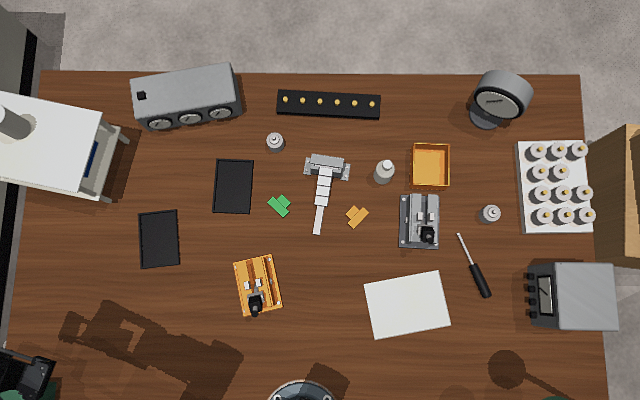

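Two trays are visible in the top view, at (233,186) and (159,239). Levers: grey at (420,222) and an orange look-alike at (258,285), so I choose grey. The plates are the grey stack at (320,190); the green piece at (279,205) and the orange one at (357,216) are look-alikes.

```bash
cat > h.py <<'E'
from rig import *
import numpy as np, cv2
from scipy.spatial.transform import Rotation as R
def ray(n,px):
    c=calibration(n); p=cv2.undistortPoints(np.array([[px]],float),c["K"],c["distortion"])[0,0]
    d=c["pose"][:3,:3]@np.array([p[0],p[1],1]); return c["pose"][:3,3],d
def onz(n,px,z):
    o,d=ray(n,px); return o+d*(z-o[2])/d[2]
def proj(n,P):
    c=calibration(n); T=np.linalg.inv(c["pose"]); 
    return cv2.projectPoints(np.array(P,float).reshape(-1,1,3),cv2.Rodrigues(T[:3,:3])[0],T[:3,3],c["K"],c["distortion"])[0][:,0]
def tri(a,b):
    o1,d1=ray("top",a);o2,d2=ray("side",b)
    A=np.c_[d1,-d2]; s=np.linalg.lstsq(A,o2-o1,rcond=None)[0]
    p,q=o1+s[0]*d1,o2+s[1]*d2; return (p+q)/2,np.linalg.norm(p-q)
def snap(n,name):
    im=camera(n)[:,:,::-1].copy(); cv2.imwrite(f"pics/{name}.png",im); return im
def crop(im,x0,y0,x1,y1,s,name):
    c=cv2.resize(im[y0:y1,x0:x1],None,fx=s,fy=s,interpolation=cv2.INTER_CUBIC); cv2.imwrite(f"pics/{name}.png",c)
def st():
    o=get_obs(); Rm=R.from_quat(o["tool_rot"]).as_matrix()
    print("t",round(o["time"],2),"pos",np.round(o["position"],4),"w",round(o["grip_width"],4),"F",np.round(o["ft_force"],1)); print(np.round(Rm,4)); print("q",np.round(o["q"],3)); return o,Rm
E
python3 - <<'E'
from h import *
t=cv2.imread("pics/top0.png");s=cv2.imread("pics/side0.png")
crop(t,290,140,450,260,5,"c1"); crop(s,280,170,440,320,4,"c2"); crop(t,120,140,280,280,4,"c3")
E
```

```text
(no output)
```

View pics/c1.png

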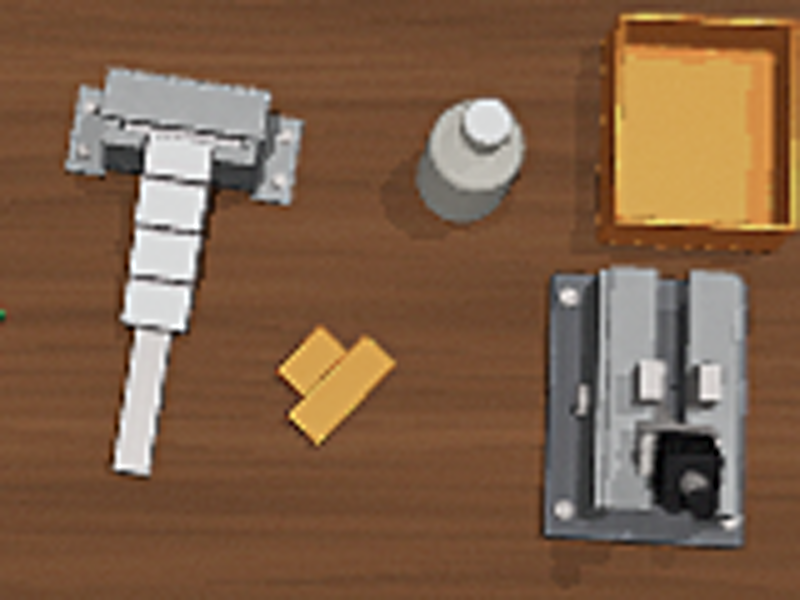

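View pics/c2.png

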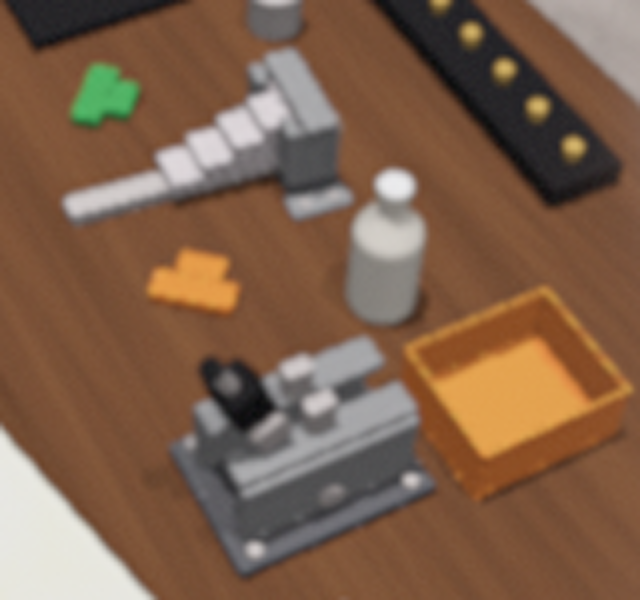

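View pics/c3.png

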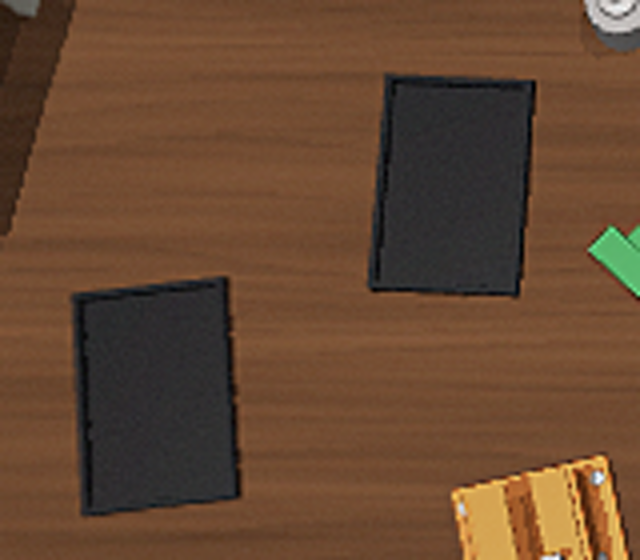

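```bash
python3 - <<'E'
from h import *
f=lambda x,y:(x/5+290-0.4,y/5+140-0.4)
def show(l,p,z): 
    P=onz("top",f(*p),z); print(l,np.round(P,4)); return P
# base corners z~4mm
print("lever base")
B=[show(n,p,0.006) for n,p in dict(tl=(552,275),bl=(545,537),br=(742,547)).items()]
print(np.linalg.norm(B[0]-B[1]),np.linalg.norm(B[1]-B[2]))
for z in(.08,): G=[show("gate",p,z) for p in((600,268),(595,508),(660,268),(688,270),(742,270),(630,512))]
L=[show("lug",p,.108) for p in((640,362),(664,362),(700,362),(720,362))]
show("rodtip",(695,482),.03+.158*np.cos(.5))
print("feeder")
a=show("rail end",(132,471),.015)
p1=show("p1 end L",(122,320),.027);p1b=show("p1 end R",(186,332),.027)
show("p2 L",(130,272),.039);show("p2 R",(196,284),.039)
show("p3 L",(138,225),.051);show("p3 R",(205,233),.051)
show("p4 L",(142,174),.063);show("p4 R",(210,180),.063)
m=(p1+p1b)/2; d=m-a; d=d[:2]/np.linalg.norm(d[:2]); yaw=np.arctan2(d[1],d[0]); print("yaw",yaw,"len",np.linalg.norm((m-a)[:2]),"org from rail",a[:2]+.18*d,"from p1",m[:2]+.1*d)
for q in ((108,68),(270,92),(105,120),(262,145)): show("roof",q,.078)
t=cv2.imread("pics/top0.png")
m=(t.max(2)<62).astype(np.uint8)
cs,_=cv2.findContours(m,cv2.RETR_EXTERNAL,cv2.CHAIN_APPROX_NONE)
for c in cs:
    if 800<cv2.contourArea(c)<4000:
        r=cv2.minAreaRect(c); b=cv2.boxPoints(r); W=np.array([onz("top",q,.012) for q in b])
        print("tray?",np.round(r[0],1),np.round(W.mean(0),4),[round(np.linalg.norm(W[i]-W[(i+1)%4]),3) for i in range(4)],"edge angs",[round(np.degrees(np.arctan2(*(W[(i+1)%4]-W[i])[1::-1])),1) for i in range(4)])
E
```

```text
lever base
tl [ 0.6135 -0.2697  0.006 ]
bl [ 0.4646 -0.2634  0.006 ]
br [ 0.4605 -0.3724  0.006 ]
0.1490759454308769 0.10903136929317311
gate [ 0.6024 -0.2843  0.08  ]
gate [ 0.473  -0.2791  0.08  ]
gate [ 0.6027 -0.3163  0.08  ]
gate [ 0.6018 -0.3313  0.08  ]
gate [ 0.6021 -0.3601  0.08  ]
gate [ 0.4711 -0.2974  0.08  ]
lug [ 0.5466 -0.2993  0.108 ]
lug [ 0.5468 -0.3117  0.108 ]
lug [ 0.547  -0.3304  0.108 ]
lug [ 0.5471 -0.3408  0.108 ]
rodtip [ 0.4768 -0.3134  0.1687]
feeder
rail end [ 0.4976 -0.0331  0.015 ]
p1 end L [ 0.5808 -0.0265  0.027 ]
p1 end R [ 0.5744 -0.0623  0.027 ]
p2 L [ 0.6058 -0.0309  0.039 ]
p2 R [ 0.5994 -0.0676  0.039 ]
p3 L [ 0.6299 -0.0352  0.051 ]
p3 R [ 0.6257 -0.0722  0.051 ]
p4 L [ 0.6559 -0.0372  0.063 ]
p4 R [ 0.6529 -0.0746  0.063 ]
yaw -0.1401776912290229 len 0.08084474065134706 org from rail [ 0.675827   -0.05828453] from p1 [ 0.67666346 -0.05840255]
roof [ 0.7116 -0.018   0.078 ]
roof [ 0.699  -0.1067  0.078 ]
roof [ 0.6822 -0.0168  0.078 ]
roof [ 0.6691 -0.1025  0.078 ]
tray? [ 28.9 376.7] [0.1135 0.7148 0.012 ] [np.float64(0.111), np.float64(0.181)
[... 866 characters left out ...]
ngs [np.float64(-1.0), np.float64(-93.5), np.float64(178.2), np.float64(86.5)]
tray? [328.  104.4] [ 0.8797 -0.0621  0.012 ] [np.float64(0.079), np.float64(0.304), np.float64(0.078), np.float64(0.302)] edge angs [np.float64(-1.4), np.float64(-92.8), np.float64(176.6), np.float64(87.2)]
tray? [492.5 108. ] [ 0.8725 -0.54    0.012 ] [np.float64(0.15), np.float64(0.142), np.float64(0.147), np.float64(0.14)] edge angs [np.float64(-44.1), np.float64(-138.5), np.float64(135.3), np.float64(42.4)]
tray? [194.7 114.3] [0.8456 0.3249 0.012 ] [np.float64(0.313), np.float64(0.133), np.float64(0.309), np.float64(0.13)] edge angs [np.float64(-59.9), np.float64(-152.1), np.float64(119.6), np.float64(29.7)]
```

```bash
python3 - <<'E'
from h import *
P=np.array([.537,-.321,.03]); y=-.04; X=np.array([np.cos(y),np.sin(y),0]);
def lev(r,a): return P+r*(np.sin(a)*X+np.array([0,0,np.cos(a)]))
Q=[lev(.158,-.5),lev(.114,-.5),lev(.126,-.5),lev(.088,-.5)]+[P+X*dx+np.array([-X[1],X[0],0])*dy+[0,0,-.03] for dx in(-.075,.075) for dy in(-.055,.055)]
F=np.array([.676,-.058,0]);fy=-.142;fx=np.array([np.cos(fy),np.sin(fy),0]);fn=np.array([-fx[1],fx[0],0])
Q+=[F-.18*fx+[0,0,.015]]+[F-fx*l+s*.018*fn+[0,0,z] for l,z in((.1,.027),(.074,.039),(.048,.051),(.022,.063)) for s in(-1,1)]
for n,(x0,y0,x1,y1),s in(("top",(290,140,450,260),5),("side",(280,170,440,320),4)):
    im=cv2.imread(f"pics/{n}0.png"); c=cv2.resize(im[y0:y1,x0:x1],None,fx=s,fy=s,interpolation=cv2.INTER_CUBIC)
    for i,p in enumerate(proj(n,Q)):
        cv2.circle(c,(int((p[0]-x0+.5)*s),int((p[1]-y0+.5)*s)),3,(0,0,255) if i!=1 else (0,255,0),-1)
    cv2.imwrite(f"pics/ov_{n}.png",c)
E
```

```text
(no output)
```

View pics/ov_top.png

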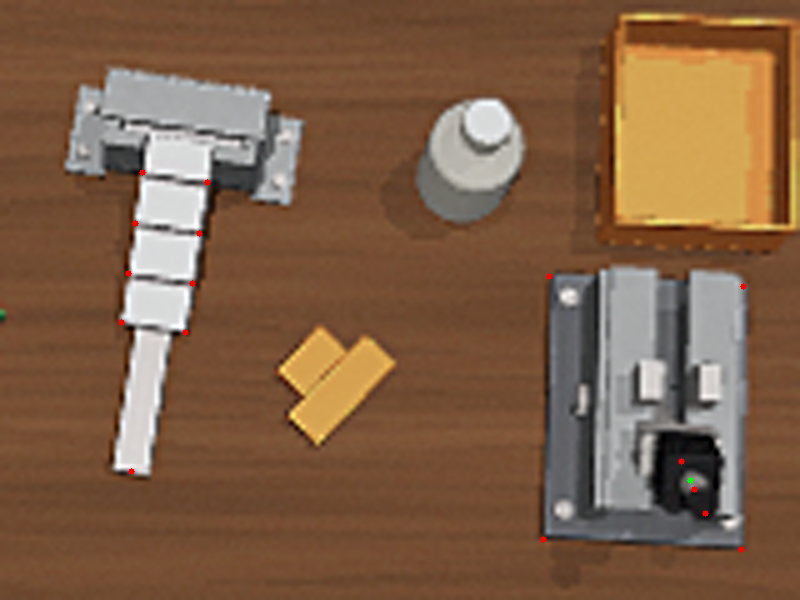

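View pics/ov_side.png

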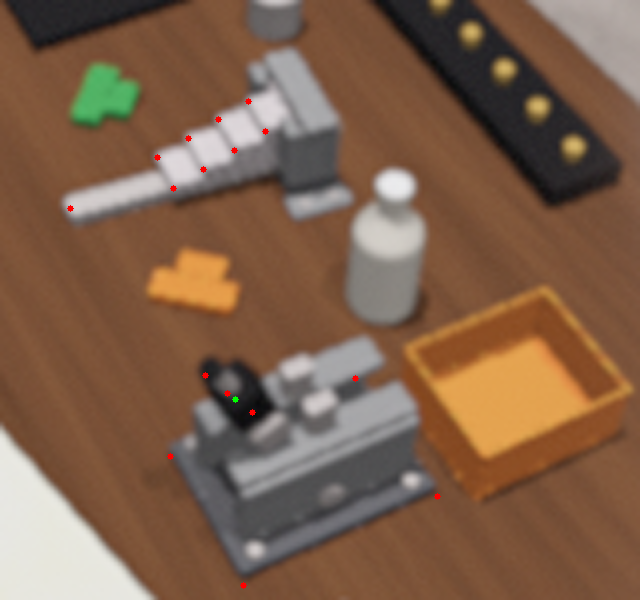

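```bash
cat >> h.py <<'E'
import json
LP=np.array([.537,-.321,.03]); LX=np.array([np.cos(-.04),np.sin(-.04),0]); LY=np.array([-LX[1],LX[0],0]); Z=np.array([0,0,1.])
FO=np.array([.676,-.058,0]); FX=np.array([np.cos(-.142),np.sin(-.142),0]); FY=np.array([-FX[1],FX[0],0])
def rz(zdir,xdir): 
    return np.c_[xdir,np.cross(zdir,xdir),zdir]
def down(yaw): # tool x = yaw+90deg
    return rz(-Z,np.array([-np.sin(yaw),np.cos(yaw),0]))
def lever(a,r):
    u=np.sin(a)*LX+np.cos(a)*Z; return LP+(r-.019)*u, rz(-u,LY)
def load():
    d=json.load(open("cmd.json")); return np.array(d["p"]),np.array(d["R"])
def save(p,Rm): json.dump({"p":list(p),"R":np.array(Rm).tolist()},open("cmd.json","w"))
def upd(off,rot):
    p,Rm=load(); save(p+Rm@np.array(off)/100, Rm@R.from_rotvec(np.radians(rot)).as_matrix())
def nxt(P,Rt,l=""):
    p,Rm=load(); print(l,"offset",np.round(Rm.T@(np.array(P)-p)*100,2),"rot",np.round(np.degrees(R.from_matrix(Rm.T@Rt).as_rotvec()),1))
E
python3 - <<'E'
from h import *
o,Rm=st(); save([.179,.599,.223],R.from_quat([.8020955,.5971948,0,0]).as_matrix())
nxt([.45,.25,.30],down(0.2),"via")
E
```

```text
t 0.1 pos [0.1789 0.5982 0.2217] w 0.0872 F [-0.  -0.2  0.5]
[[ 2.868e-01  9.580e-01 -9.000e-04]
 [ 9.580e-01 -2.868e-01 -1.800e-03]
 [-2.000e-03 -4.000e-04 -1.000e+00]]
q [ 1.101  0.528  1.434  0.     1.181 -0.178]
via offset [-25.66  35.97  -7.7 ] rot [  0.    0.  -28.1]
```

drive_tool:
  plan:
    - {"offset": [-2, 3, -2], "delta_rot": [0, 0, -4], "jaw": 8.7}
    - {"offset": [-4, 6, -4], "delta_rot": [0, 0, -8], "jaw": 8.7}
    - {"offset": [-6.5, 9, -6], "delta_rot": [0, 0, -12], "jaw": 8.7}
    - {"offset": [-9, 12, -7.7], "delta_rot": [0, 0, -16], "jaw": 8.7}
    - {"offset": [-11, 15, -7.7], "delta_rot": [0, 0, -20], "jaw": 8.7}
    - {"offset": [-13, 18, -7.7], "delta_rot": [0, 0, -24], "jaw": 8.7}
    - {"offset": [-13, 18, -7.7], "delta_rot": [0, 0, -28], "jaw": 8.7}
    - {"offset": [-13, 18, -7.7], "delta_rot": [0, 0, -28], "jaw": 8.7}
  squeeze: 20

```text
time: 0.77
position: [0.3155, 0.421, 0.2995]
tool_rot: [0.635, 0.773, -0.0, -0.0]
ft_force: [0.2, -0.4, -0.1]
grip_width: 0.087
```

```bash
python3 - <<'E'
from h import *
upd([-13,18,-7.7],[0,0,-28]); print(load()[0]); st()
nxt([.45,.12,.30],down(0),"via")
E
```

```text
[0.31416975 0.4228491  0.3       ]
t 0.77 pos [0.3155 0.421  0.2995] w 0.087 F [ 0.2 -0.4 -0.1]
[[-1.938e-01  9.810e-01 -5.000e-04]
 [ 9.810e-01  1.938e-01 -3.000e-04]
 [-2.000e-04 -5.000e-04 -1.000e+00]]
q [ 0.715  0.306  1.58   0.     1.256 -1.051]
via offset [-32.36   7.36   0.  ] rot [ 0.   0.  11.3]
```

drive_tool:
  plan:
    - {"offset": [-3, 2, 0], "delta_rot": [0, 0, 3], "jaw": 8.7}
    - {"offset": [-7, 4, 0], "delta_rot": [0, 0, 6], "jaw": 8.7}
    - {"offset": [-11, 6, 0], "delta_rot": [0, 0, 9], "jaw": 8.7}
    - {"offset": [-15, 7, 0], "delta_rot": [0, 0, 11], "jaw": 8.7}
    - {"offset": [-19, 7, 0], "delta_rot": [0, 0, 11], "jaw": 8.7}
    - {"offset": [-23, 7, 0], "delta_rot": [0, 0, 11], "jaw": 8.7}
    - {"offset": [-27, 7, 0], "delta_rot": [0, 0, 11], "jaw": 8.7}
    - {"offset": [-27, 7, 0], "delta_rot": [0, 0, 11], "jaw": 8.7}

```text
time: 1.43
position: [0.4375, 0.1663, 0.2992]
tool_rot: [0.708, 0.706, -0.001, 0.001]
ft_force: [0.2, 0.2, -0.5]
grip_width: 0.0868
```

```bash
python3 - <<'E'
from h import *
upd([-27,7,0],[0,0,11]); print(load()[0]); st()
nxt([.47,-.12,.28],down(-.04),"via")
E
```

```text
[0.43588715 0.17188123 0.3       ]
t 1.43 pos [0.4375 0.1663 0.2992] w 0.0868 F [ 0.2  0.2 -0.5]
[[ 0.0019  1.      0.    ]
 [ 1.     -0.0019 -0.0034]
 [-0.0034  0.     -1.    ]]
q [ 0.126  0.219  1.708 -0.004  1.215 -1.441]
via offset [-29.21   3.24   2.  ] rot [0.  0.  2.6]
```

drive_tool:
  plan:
    - {"offset": [-3, 0.5, 0], "delta_rot": [0, 0, 2], "jaw": 8.7}
    - {"offset": [-7, 1, 0], "delta_rot": [0, 0, 2], "jaw": 8.7}
    - {"offset": [-11, 1.5, 0], "delta_rot": [0, 0, 2], "jaw": 8.7}
    - {"offset": [-15, 2, 0], "delta_rot": [0, 0, 2], "jaw": 8.7}
    - {"offset": [-19, 2.5, 0], "delta_rot": [0, 0, 2], "jaw": 8.7}
    - {"offset": [-23, 3, 0], "delta_rot": [0, 0, 2], "jaw": 8.7}
    - {"offset": [-27, 3, 0], "delta_rot": [0, 0, 2], "jaw": 8.7}
    - {"offset": [-29, 3, 0], "delta_rot": [0, 0, 2], "jaw": 8.7}

```text
time: 2.1
position: [0.4688, -0.1211, 0.2994]
tool_rot: [0.718, 0.696, -0.0, 0.001]
ft_force: [-0.6, 0.7, -0.6]
grip_width: 0.0867
```

```bash
python3 - <<'E'
from h import *
upd([-29,3,0],[0,0,2]); print(load()[0]); st()
p,r=lever(-.5,.114+.11)
print(p)
nxt(p,r,"pre")
E
```

```text
[ 0.4676002  -0.11793644  0.3       ]
t 2.1 pos [ 0.4688 -0.1211  0.2994] w 0.0867 F [-0.6  0.7 -0.6]
[[ 3.190e-02  9.995e-01  7.000e-04]
 [ 9.995e-01 -3.190e-02 -1.500e-03]
 [-1.500e-03  7.000e-04 -1.000e+00]]
q [-4.840e-01  2.420e-01  1.674e+00 -1.000e-03  1.223e+00 -2.022e+00]
[ 0.43879638 -0.31706976  0.20990443]
pre offset [-19.99  -2.3    9.01] rot [-28.6  -0.2   0.6]
```

drive_tool:
  plan:
    - {"offset": [-3, -0.5, 0], "delta_rot": [-4, 0, 0], "jaw": 8.7}
    - {"offset": [-7, -1, 1], "delta_rot": [-8, 0, 0], "jaw": 8.7}
    - {"offset": [-11, -1.5, 2], "delta_rot": [-12, 0, 0], "jaw": 8.7}
    - {"offset": [-14, -2.3, 4], "delta_rot": [-16, 0, 0], "jaw": 8.7}
    - {"offset": [-17, -2.3, 6], "delta_rot": [-21, 0, 0], "jaw": 8.7}
    - {"offset": [-20, -2.3, 8], "delta_rot": [-25, 0, 0.6], "jaw": 8.7}
    - {"offset": [-20, -2.3, 9], "delta_rot": [-28.6, -0.2, 0.6], "jaw": 8.7}
    - {"offset": [-20, -2.3, 9], "delta_rot": [-28.6, -0.2, 0.6], "jaw": 8.7}

```text
time: 2.77
position: [0.4637, -0.309, 0.2289]
tool_rot: [0.715, 0.663, 0.15, 0.161]
ft_force: [-0.5, 0.7, -0.6]
grip_width: 0.0869
```

```bash
python3 - <<'E'
from h import *
upd([-20,-2.3,9],[-28.6,-.2,.6]); print(load()[0]); st()
p,r=lever(-.5,.114); nxt(p,r,"grip")
a=snap("top","t1");b=snap("side","s1")
crop(a,370,140,490,260,5,"c4");crop(b,280,200,440,320,5,"c5")
E
```

```text
[ 0.43881115 -0.31718551  0.21      ]
t 2.77 pos [ 0.4637 -0.309   0.2289] w 0.0869 F [-0.5  0.7 -0.6]
[[ 0.0749  0.9009  0.4276]
 [ 0.9972 -0.0683 -0.0307]
 [ 0.0016  0.4287 -0.9035]]
q [-0.983  0.327  1.886  0.54   0.72  -2.852]
grip offset [ 0.02  0.   11.01] rot [-0.  0.  0.]
```

View pics/c4.png

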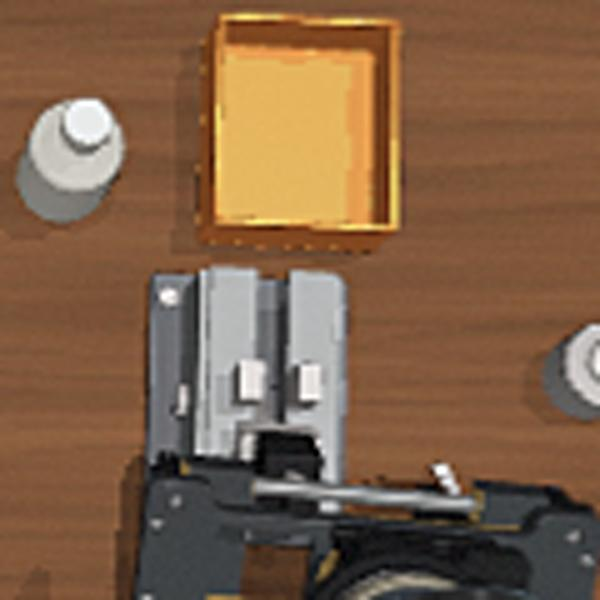

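View pics/c5.png

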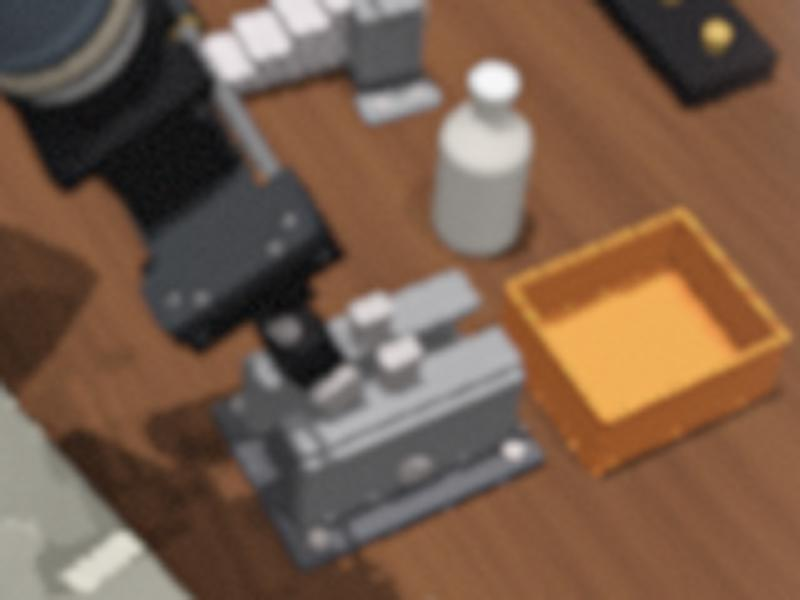

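drive_tool:
  plan:
    - {"offset": [0, 0, -2], "delta_rot": [0, 0, 6], "jaw": 8.7}
    - {"offset": [0, 0, -4], "delta_rot": [0, 0, 13], "jaw": 8.7}
    - {"offset": [0, 0, -6], "delta_rot": [0, 0, 20], "jaw": 8.7}
    - {"offset": [0, 0, -8], "delta_rot": [0, 0, 27], "jaw": 8.7}
    - {"offset": [0, 0, -8], "delta_rot": [0, 0, 34], "jaw": 8.7}
    - {"offset": [0, 0, -8], "delta_rot": [0, 0, 41], "jaw": 8.7}
    - {"offset": [0, 0, -8], "delta_rot": [0, 0, 41], "jaw": 8.7}
    - {"offset": [0, 0, -8], "delta_rot": [0, 0, 41], "jaw": 8.7}

```text
time: 3.53
position: [0.4296, -0.3056, 0.3035]
tool_rot: [0.9, 0.375, 0.196, 0.1]
ft_force: [1.2, 0.9, 0.2]
grip_width: 0.0868
```

```bash
python3 - <<'E'
from h import *
upd([0,0,-8],[0,0,41]); print(*load()); st()
E
```

```text
[ 0.40054783 -0.31560288  0.28023826] [[ 0.60565726  0.63593746  0.47829157]
 [ 0.7313833  -0.68167962 -0.01978291]
 [ 0.31346092  0.36179613 -0.87797825]]
t 3.53 pos [ 0.4296 -0.3056  0.3035] w 0.0868 F [1.2 0.9 0.2]
[[ 0.6415  0.6364  0.4283]
 [ 0.7151 -0.6983 -0.0336]
 [ 0.2777  0.3278 -0.903 ]]
q [-1.047  0.176  1.848  0.465  0.91  -2.087]
```

```bash
python3 - <<'E'
from h import *
o,Rm=st(); save(o["position"],Rm)
E
```

```text
t 3.53 pos [ 0.4296 -0.3056  0.3035] w 0.0868 F [1.2 0.9 0.2]
[[ 0.6415  0.6364  0.4283]
 [ 0.7151 -0.6983 -0.0336]
 [ 0.2777  0.3278 -0.903 ]]
q [-1.047  0.176  1.848  0.465  0.91  -2.087]
```

drive_tool:
  plan:
    - {"offset": [0, 0, 0], "delta_rot": [0, 0, 7], "jaw": 8.7}
    - {"offset": [0, 0, 0], "delta_rot": [0, 0, 14], "jaw": 8.7}
    - {"offset": [0, 0, 0], "delta_rot": [0, 0, 21], "jaw": 8.7}
    - {"offset": [0, 0, 0], "delta_rot": [0, 0, 28], "jaw": 8.7}
    - {"offset": [0, 0, 0], "delta_rot": [0, 0, 35], "jaw": 8.7}
    - {"offset": [0, 0, 0], "delta_rot": [0, 0, 42], "jaw": 8.7}
    - {"offset": [0, 0, 0], "delta_rot": [0, 0, 49], "jaw": 8.7}
    - {"offset": [0, 0, 0], "delta_rot": [0, 0, 56], "jaw": 8.7}

```text
time: 4.2
position: [0.4294, -0.3059, 0.3027]
tool_rot: [0.971, -0.095, 0.22, -0.005]
ft_force: [-0.2, 0.1, -0.4]
grip_width: 0.0873
```

drive_tool:
  plan:
    - {"offset": [0, 0, 0], "delta_rot": [0, 0, 7], "jaw": 8.7}
    - {"offset": [0, 0, 0], "delta_rot": [0, 0, 14], "jaw": 8.7}
    - {"offset": [0, 0, 0], "delta_rot": [0, 0, 21], "jaw": 8.7}
    - {"offset": [0, 0, 0], "delta_rot": [0, 0, 28], "jaw": 8.7}
    - {"offset": [0, 0, 0], "delta_rot": [0, 0, 35], "jaw": 8.7}
    - {"offset": [0, 0, 0], "delta_rot": [0, 0, 42], "jaw": 8.7}
    - {"offset": [0, 0, 0], "delta_rot": [0, 0, 49], "jaw": 8.7}
    - {"offset": [0, 0, 0], "delta_rot": [0, 0, 56], "jaw": 8.7}

```text
time: 4.87
position: [0.4294, -0.306, 0.3027]
tool_rot: [0.813, -0.54, 0.192, -0.107]
ft_force: [0.2, 0.3, -0.5]
grip_width: 0.0869
```

```bash
sed -i 's/rz(-u,LY)/rz(-u,-LY)/; s/np.array(\[-np.sin(yaw),np.cos(yaw),0\])/np.array([np.sin(yaw),-np.cos(yaw),0])/' h.py; python3 - <<'E'
from h import *
upd([0,0,0],[0,0,112]); print(load()); st()
p,r=lever(-.5,.114+.11); nxt(p,r,"pre")
E
```

```text
(array([ 0.42958355, -0.30556293,  0.30352709]), array([[ 0.34970344, -0.83321421,  0.42832416],
       [-0.91527457, -0.40142546, -0.03361645],
       [ 0.19994992, -0.38027842, -0.90299964]]))
t 4.87 pos [ 0.4294 -0.306   0.3027] w 0.0869 F [ 0.2  0.3 -0.5]
[[ 0.344  -0.8359  0.4277]
 [-0.9183 -0.3946 -0.0328]
 [ 0.1961 -0.3814 -0.9033]]
q [-1.048  0.177  1.848  0.465  0.91  -0.126]
pre offset [-0.5   3.25  8.89] rot [ 3.4 -0.2 25.8]
```

drive_tool:
  plan:
    - {"offset": [0, 0.5, 1], "delta_rot": [1, 0, 5], "jaw": 8.7}
    - {"offset": [-0.2, 1, 2], "delta_rot": [1, 0, 10], "jaw": 8.7}
    - {"offset": [-0.3, 1.5, 4], "delta_rot": [2, 0, 15], "jaw": 8.7}
    - {"offset": [-0.4, 2, 5], "delta_rot": [2, 0, 20], "jaw": 8.7}
    - {"offset": [-0.5, 2.5, 6], "delta_rot": [3, 0, 25], "jaw": 8.7}
    - {"offset": [-0.5, 3.2, 7], "delta_rot": [3.4, -0.2, 25.8], "jaw": 8.7}
    - {"offset": [-0.5, 3.2, 8.9], "delta_rot": [3.4, -0.2, 25.8], "jaw": 8.7}
    - {"offset": [-0.5, 3.2, 8.9], "delta_rot": [3.4, -0.2, 25.8], "jaw": 8.7}

```text
time: 5.53
position: [0.4387, -0.3164, 0.2068]
tool_rot: [-0.67, 0.7, -0.176, 0.172]
ft_force: [-0.5, 0.0, 0.3]
grip_width: 0.087
```

```bash
python3 - <<'E'
from h import *
upd([-.5,3.2,8.9],[3.4,-.2,25.8]); print(load()); st()
p,r=lever(-.5,.114); nxt(p,r,"grip")
E
```

```text
(array([ 0.43929303, -0.31682404,  0.20999146]), array([[-4.04174850e-02, -8.76666073e-01,  4.79398607e-01],
       [-9.99182848e-01,  3.55823683e-02, -1.91711085e-02],
       [-2.51477407e-04, -4.79781713e-01, -8.77387853e-01]]))
t 5.53 pos [ 0.4387 -0.3164  0.2068] w 0.087 F [-0.5  0.   0.3]
[[-0.0421 -0.8779  0.477 ]
 [-0.9991  0.0397 -0.0151]
 [-0.0056 -0.4772 -0.8788]]
q [-1.079  0.355  1.966  0.71   0.687  0.006]
grip offset [ 0.03  0.05 10.98] rot [-0.  0. -0.]
```

drive_tool:
  plan:
    - {"offset": [0, 0, 2], "delta_rot": [0, 0, 0], "jaw": 8.7}
    - {"offset": [0, 0, 4], "delta_rot": [0, 0, 0], "jaw": 8.7}
    - {"offset": [0, 0, 6], "delta_rot": [0, 0, 0], "jaw": 8.7}
    - {"offset": [0, 0, 8], "delta_rot": [0, 0, 0], "jaw": 8.7}
    - {"offset": [0, 0, 9.5], "delta_rot": [0, 0, 0], "jaw": 8.7}
    - {"offset": [0, 0, 11], "delta_rot": [0, 0, 0], "jaw": 8.7}
    - {"offset": [0, 0, 11], "delta_rot": [0, 0, 0], "jaw": 8.7}
    - {"offset": [0, 0, 11], "delta_rot": [0, 0, 0], "jaw": 8.7}

```text
time: 6.2
position: [0.492, -0.3194, 0.1129]
tool_rot: [-0.67, 0.7, -0.178, 0.172]
ft_force: [0.1, -0.5, -0.4]
grip_width: 0.0867
```

```bash
python3 - <<'E'
from h import *
upd([0,0,11],[0,0,0]); print(load()[0]); st()
a=snap("top","t2");b=snap("side","s2")
crop(a,370,140,490,260,5,"c4");crop(b,280,200,440,320,5,"c5")
E
```

```text
[ 0.49202688 -0.31893286  0.1134788 ]
t 6.2 pos [ 0.492  -0.3194  0.1129] w 0.0867 F [ 0.1 -0.5 -0.4]
[[-0.0429 -0.8766  0.4793]
 [-0.9991  0.0389 -0.0181]
 [-0.0028 -0.4797 -0.8774]]
q [-0.977  0.578  1.95   0.955  0.494 -0.193]
```

View pics/c4.png

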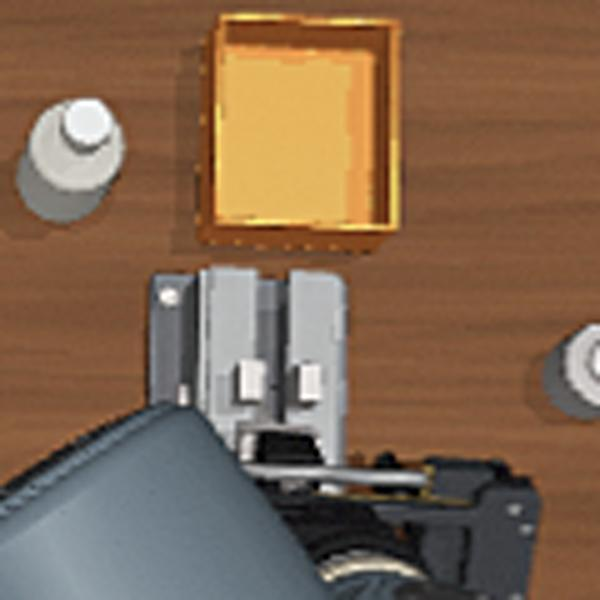

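View pics/c5.png

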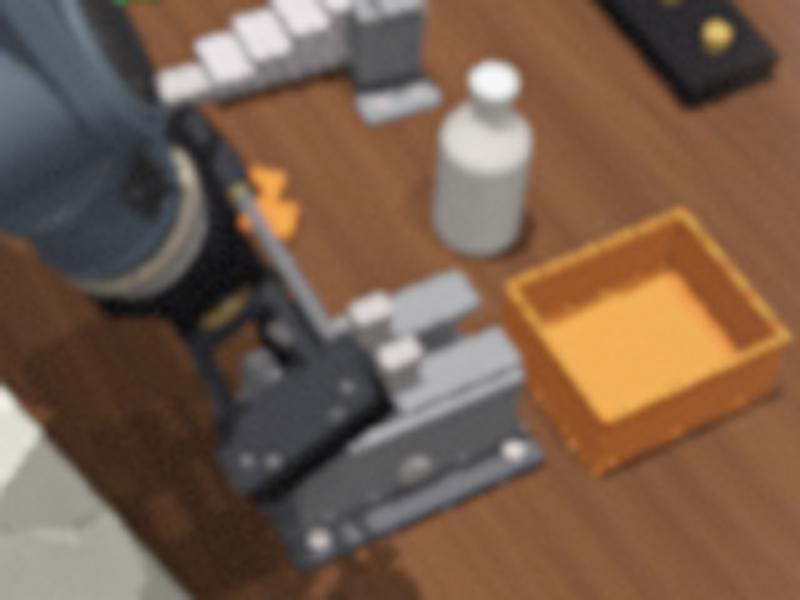

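drive_tool:
  plan:
    - {"offset": [0, 0, 0], "delta_rot": [0, 0, 0], "jaw": 6}
    - {"offset": [0, 0, 0], "delta_rot": [0, 0, 0], "jaw": 4}
    - {"offset": [0, 0, 0], "delta_rot": [0, 0, 0], "jaw": 3}
    - {"offset": [0, 0, 0], "delta_rot": [0, 0, 0], "jaw": 2}
    - {"offset": [0, 0, 0], "delta_rot": [0, 0, 0], "jaw": 2}
    - {"offset": [0, 0, 0], "delta_rot": [0, 0, 0], "jaw": 2}
    - {"offset": [0, 0, 0], "delta_rot": [0, 0, 0], "jaw": 2}
    - {"offset": [0, 0, 0], "delta_rot": [0, 0, 0], "jaw": 2}
  squeeze: 25

```text
time: 6.97
position: [0.4915, -0.3201, 0.1128]
tool_rot: [-0.669, 0.701, -0.178, 0.172]
ft_force: [-0.3, 0.4, -0.7]
grip_width: 0.0417
```

drive_tool:
  plan:
    - {"offset": [0, 0, 0], "delta_rot": [0, 0, 0], "jaw": 2}
    - {"offset": [0, 0, 0], "delta_rot": [0, 0, 0], "jaw": 2}
    - {"offset": [0, 0, 0], "delta_rot": [0, 0, 0], "jaw": 2}
    - {"offset": [0, 0, 0], "delta_rot": [0, 0, 0], "jaw": 2}
    - {"offset": [0, 0, 0], "delta_rot": [0, 0, 0], "jaw": 2}
    - {"offset": [0, 0, 0], "delta_rot": [0, 0, 0], "jaw": 2}
    - {"offset": [0, 0, 0], "delta_rot": [0, 0, 0], "jaw": 2}
    - {"offset": [0, 0, 0], "delta_rot": [0, 0, 0], "jaw": 2}

```text
time: 7.63
position: [0.4912, -0.3159, 0.1123]
tool_rot: [-0.67, 0.7, -0.175, 0.175]
ft_force: [0.5, 5.1, 1.4]
grip_width: 0.03
```

drive_tool:
  plan:
    - {"offset": [-0.2, 0, -0.4], "delta_rot": [0, 0, 0], "jaw": 2}
    - {"offset": [-0.4, 0, -0.8], "delta_rot": [0, 0, 0], "jaw": 2}
    - {"offset": [-0.4, 0, -1.2], "delta_rot": [0, 0, 0], "jaw": 2}
    - {"offset": [-0.4, 0, -1.6], "delta_rot": [0, 0, 0], "jaw": 2}
    - {"offset": [-0.4, 0, -2], "delta_rot": [0, 0, 0], "jaw": 2}
    - {"offset": [-0.4, 0, -2.3], "delta_rot": [0, 0, 0], "jaw": 2}
    - {"offset": [-0.4, 0, -2.3], "delta_rot": [0, 0, 0], "jaw": 2}
    - {"offset": [-0.4, 0, -2.3], "delta_rot": [0, 0, 0], "jaw": 2}

```text
time: 8.3
position: [0.4805, -0.3154, 0.1331]
tool_rot: [-0.669, 0.701, -0.178, 0.172]
ft_force: [0.4, 0.8, -4.1]
grip_width: 0.0299
```

```bash
python3 - <<'E'
from h import *
upd([-.4,0,-2.3],[0,0,0]); print(load()[0]); st()
u=np.sin(-.5)*LX+np.cos(.5)*Z; print(get_obs()["ft_force"]@u)
LPn=np.array([.537,-.317,.03]); 
p,Rm=load()
# actual radius/angle of grip vs measured
g=get_obs()["position"]+.019*u-LPn; print("r",g@u, "ang",np.arctan2(g@LX,g[2]))
E
```

```text
[ 0.48116238 -0.31449519  0.13365973]
t 8.3 pos [ 0.4805 -0.3154  0.1331] w 0.0299 F [ 0.4  0.8 -4.1]
[[-0.0456 -0.8764  0.4794]
 [-0.999   0.0414 -0.0193]
 [-0.0029 -0.4798 -0.8774]]
q [-0.993  0.528  1.966  0.903  0.521 -0.146]
-3.7687111578596255
r 0.13658776416193188 ang -0.5010099105958462
```

drive_tool:
  plan:
    - {"offset": [0, -0.82, 0.03], "delta_rot": [-4, 0, 0], "jaw": 2}
    - {"offset": [0, -1.64, 0.11], "delta_rot": [-8, 0, 0], "jaw": 2}
    - {"offset": [0, -2.45, 0.26], "delta_rot": [-12, 0, 0], "jaw": 2}
    - {"offset": [0, -3.25, 0.46], "delta_rot": [-16, 0, 0], "jaw": 2}
    - {"offset": [0, -4.04, 0.71], "delta_rot": [-20, 0, 0], "jaw": 2}
    - {"offset": [0, -4.8, 1.02], "delta_rot": [-24, 0, 0], "jaw": 2}
    - {"offset": [0, -5.54, 1.38], "delta_rot": [-28, 0, 0], "jaw": 2}
    - {"offset": [0, -5.54, 1.38], "delta_rot": [-28, 0, 0], "jaw": 2}

```text
time: 8.97
position: [0.5391, -0.3181, 0.1473]
tool_rot: [-0.692, 0.722, -0.004, 0.005]
ft_force: [1.1, 0.2, -3.1]
grip_width: 0.0298
```

```bash
cat >> h.py <<'E'
LP[1]=-.317
def lst():
    o=get_obs(); Rm=R.from_quat(o["tool_rot"]).as_matrix(); g=o["position"]-.019*Rm[:,2]-LP
    a=np.arctan2(g@LX,g[2]); u=np.sin(a)*LX+np.cos(a)*Z
    print("lever ang",round(a,3),"r",round(np.hypot(g@LX,g[2]),4),"lat",round(g@LY,4),"Fu",round(o["ft_force"]@u,1),"Ftan",round(o["ft_force"]@np.cross(LY,u),1),"tooltilt",round(np.arctan2(-Rm[:,2]@LX,-Rm[2,2]),3))
E
python3 - <<'E'
from h import *
upd([0,-5.54,1.38],[-28,0,0]); print(load()[0]); st();lst()
E
```

```text
[ 0.53634538 -0.31673102  0.14813168]
t 8.97 pos [ 0.5391 -0.3181  0.1473] w 0.0298 F [ 1.1  0.2 -3.1]
[[-0.0429 -0.999   0.0126]
 [-0.9991  0.0429  0.001 ]
 [-0.0015 -0.0126 -0.9999]]
q [-0.716  0.614  1.507  0.011  1.011  0.892]
lever ang 0.014 r 0.1363 lat -0.001 Fu -3.1 Ftan 1.2 tooltilt -0.013
```

drive_tool:
  plan:
    - {"offset": [0, -1.03, 0.05], "delta_rot": [-5, 0, 0], "jaw": 2}
    - {"offset": [0, -2.05, 0.18], "delta_rot": [-10, 0, 0], "jaw": 2}
    - {"offset": [0, -3.05, 0.4], "delta_rot": [-15, 0, 0], "jaw": 2}
    - {"offset": [0, -4.04, 0.71], "delta_rot": [-20, 0, 0], "jaw": 2}
    - {"offset": [0, -4.8, 1.02], "delta_rot": [-24, 0, 0], "jaw": 2}
    - {"offset": [0, -5.54, 1.38], "delta_rot": [-28, 0, 0], "jaw": 2}
    - {"offset": [0, -6.05, 1.66], "delta_rot": [-30.5, 0, 0], "jaw": 2}
    - {"offset": [0, -6.05, 1.66], "delta_rot": [-30.5, 0, 0], "jaw": 2}

```text
time: 9.63
position: [0.5903, -0.3203, 0.1299]
tool_rot: [-0.666, 0.696, 0.195, -0.182]
ft_force: [-13.2, 0.6, 3.1]
grip_width: 0.0297
```

```bash

python3 - <<'E'
from h import *
upd([0,-6.05,1.66],[-30.5,0,0]); print(load()[0]); st();lst()
E
```

```text
[ 0.59698625 -0.31917998  0.13224148]
t 9.63 pos [ 0.5903 -0.3203  0.1299] w 0.0297 F [-13.2   0.6   3.1]
[[-0.0465 -0.8567 -0.5137]
 [-0.9989  0.0363  0.0299]
 [-0.007   0.5145 -0.8574]]
q [-0.552  0.935  0.956 -0.25   1.732  1.084]
lever ang 0.498 r 0.1322 lat -0.0014 Fu -3.6 Ftan -13.1 tooltilt 0.54
```

```bash

python3 - <<'E'
from h import *
p,r=lever(.5,.116); nxt(p,r,"low"); p,r=lever(.5,.23); nxt(p,r,"out")
E
```

```text
low offset [0.02 0.32 2.16] rot [ 1.2  0.  -0. ]
out offset [ 0.02  0.56 -9.24] rot [ 1.2  0.  -0. ]
```

drive_tool:
  plan:
    - {"offset": [0, 0.3, 0.5], "delta_rot": [1.2, 0, 0], "jaw": 2}
    - {"offset": [0, 0.3, 1], "delta_rot": [1.2, 0, 0], "jaw": 2}
    - {"offset": [0, 0.3, 1.5], "delta_rot": [1.2, 0, 0], "jaw": 2}
    - {"offset": [0, 0.3, 1.9], "delta_rot": [1.2, 0, 0], "jaw": 2}
    - {"offset": [0, 0.3, 1.9], "delta_rot": [1.2, 0, 0], "jaw": 4}
    - {"offset": [0, 0.3, 1.9], "delta_rot": [1.2, 0, 0], "jaw": 6}
    - {"offset": [0, 0.3, 1.9], "delta_rot": [1.2, 0, 0], "jaw": 7}
    - {"offset": [0, 0.3, 1.9], "delta_rot": [1.2, 0, 0], "jaw": 7}

```text
time: 10.3
position: [0.5859, -0.3209, 0.1172]
tool_rot: [-0.67, 0.701, 0.178, -0.169]
ft_force: [-0.4, -0.1, -0.6]
grip_width: 0.0488
```

drive_tool:
  plan:
    - {"offset": [0, 0, 0], "delta_rot": [0, 0, 0], "jaw": 7}
    - {"offset": [0, 0, 0], "delta_rot": [0, 0, 0], "jaw": 7}
    - {"offset": [0, 0, -2], "delta_rot": [0, 0, 0], "jaw": 7}
    - {"offset": [0, 0, -4], "delta_rot": [0, 0, 0], "jaw": 7}
    - {"offset": [0, 0, -6], "delta_rot": [0, 0, 0], "jaw": 7}
    - {"offset": [0, 0, -8], "delta_rot": [0, 0, 0], "jaw": 7}
    - {"offset": [0, 0, -10], "delta_rot": [0, 0, 0], "jaw": 7}
    - {"offset": [0, 0, -12], "delta_rot": [0, 0, 0], "jaw": 7}

```text
time: 10.97
position: [0.6425, -0.3231, 0.223]
tool_rot: [-0.67, 0.7, 0.179, -0.17]
ft_force: [-0.2, -0.4, -1.0]
grip_width: 0.0695
```

```bash

python3 - <<'E'
from h import *
upd([0,.3,1.9],[1.2,0,0]);upd([0,0,-12],[0,0,0]); print(load()[0]); st()
T=FO-FX*.09; nxt([T[0]-.05,T[1]-.08,.25],down(-.142),"over rail")
E
```

```text
[ 0.64239091 -0.32103936  0.22257994]
t 10.97 pos [ 0.6425 -0.3231  0.223 ] w 0.0695 F [-0.2 -0.4 -1. ]
[[-0.0453 -0.8773 -0.4779]
 [-0.999   0.0387  0.0237]
 [-0.0023  0.4784 -0.8781]]
q [-0.527  0.913  0.731 -0.238  1.939  1.053]
over rail offset [-19.14  11.26   3.03] rot [28.6 -1.4  5.7]
```

```bash

python3 - <<'E'
from h import *
a=snap("top","t3");b=snap("side","s3")
crop(a,120,130,460,280,2.3,"c4");crop(b,280,170,440,320,4,"c5")
f=lambda x,y:(x/5+290-0.4,y/5+140-0.4)
print("bottle",onz("top",f(488,122),.13), "can", onz("top",(275,141),.07))
E
```

```text
bottle [ 0.66912852 -0.21880191  0.13      ] can [0.74781544 0.08305793 0.07      ]
```

View pics/c4.png

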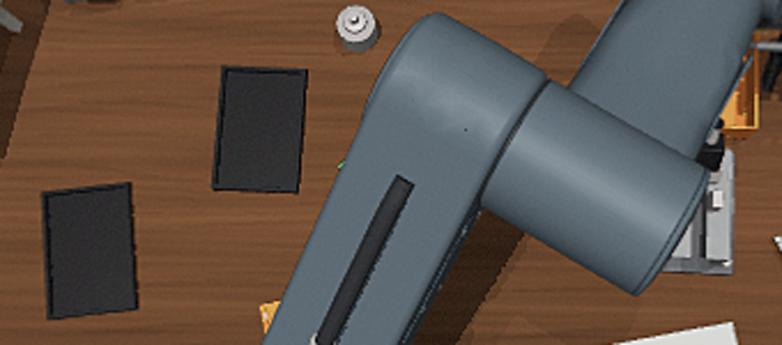

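View pics/c5.png

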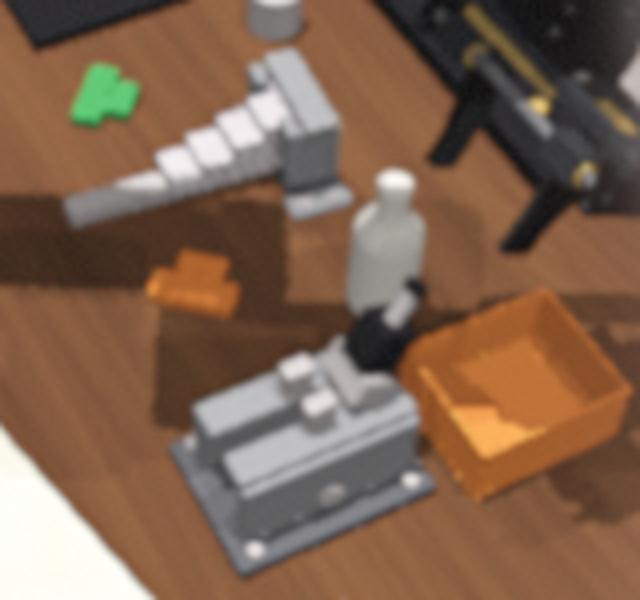

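```bash

python3 - <<'E'
from h import *
T=FO-FX*.09; nxt([T[0],T[1],.20],down(-.142),"over rail")
E
```

```text
over rail offset [-27.33   4.76   5.18] rot [28.6 -1.4  5.7]
```

drive_tool:
  plan:
    - {"offset": [-3, 1, 0], "delta_rot": [4, 0, 1], "jaw": 8.7}
    - {"offset": [-7, 2, 0], "delta_rot": [8, 0, 2], "jaw": 8.7}
    - {"offset": [-11, 3, 1], "delta_rot": [13, 0, 3], "jaw": 8.7}
    - {"offset": [-15, 4, 2], "delta_rot": [18, -1, 4], "jaw": 8.7}
    - {"offset": [-19, 4.8, 3], "delta_rot": [23, -1, 5], "jaw": 8.7}
    - {"offset": [-23, 4.8, 4], "delta_rot": [28, -1.4, 5.7], "jaw": 8.7}
    - {"offset": [-26, 4.8, 5.2], "delta_rot": [28.6, -1.4, 5.7], "jaw": 8.7}
    - {"offset": [-27.3, 4.8, 5.2], "delta_rot": [28.6, -1.4, 5.7], "jaw": 8.7}

```text
time: 11.73
position: [0.5809, -0.0422, 0.1977]
tool_rot: [-0.654, 0.756, 0.005, -0.001]
ft_force: [-0.8, -1.0, -1.3]
grip_width: 0.0868
```

```bash

python3 - <<'E'
from h import *
upd([-27.3,4.8,5.2],[28.6,-1.4,5.7]); print(load()[0]); st()
T=FO-FX*.09; nxt([T[0],T[1],.007],down(-.142),"tongue")
a=snap("top","t4");b=snap("side","s4")
crop(a,250,130,410,250,5,"c4");crop(b,280,140,440,260,4,"c5")
E
```

```text
[ 0.58643333 -0.04554689  0.20000445]
t 11.73 pos [ 0.5809 -0.0422  0.1977] w 0.0868 F [-0.8 -1.  -1.3]
[[-0.1442 -0.9895 -0.0085]
 [-0.9895  0.1442  0.0053]
 [-0.004   0.0091 -1.    ]]
q [-0.266  0.503  1.561  0.003  1.087  1.448]
tongue offset [-0.05 -0.04 19.3 ] rot [ 0. -0.  0.]
```

View pics/c4.png

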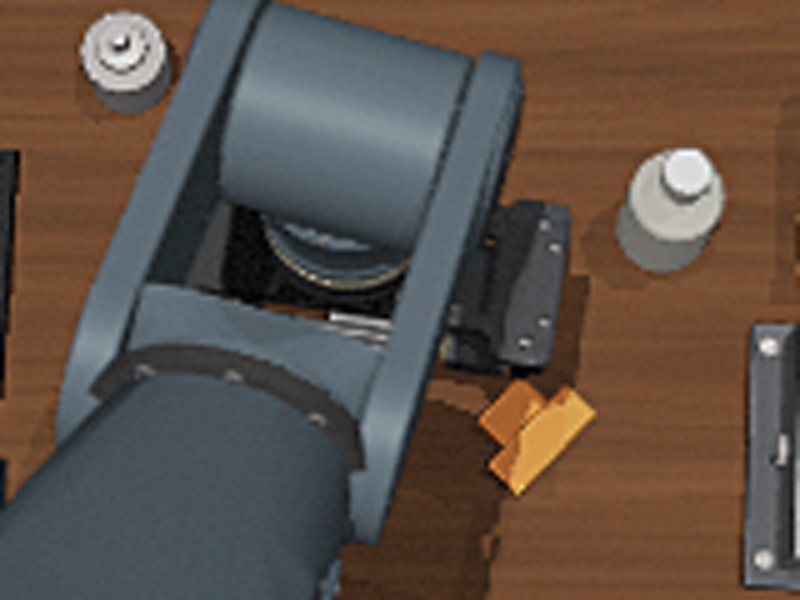

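View pics/c5.png

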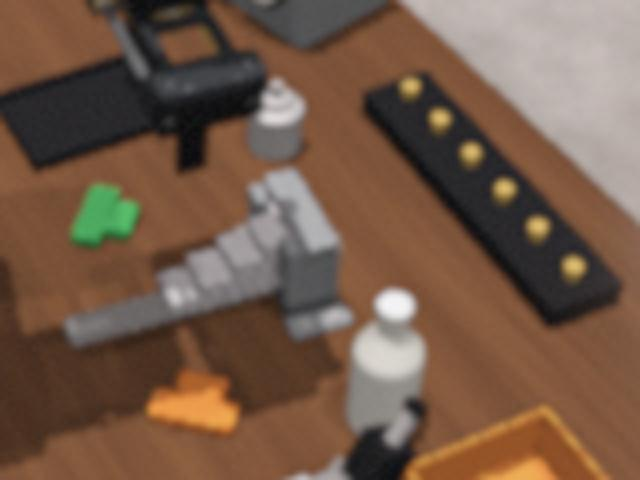

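```bash

python3 - <<'E'
from h import *
for q in((320,325),(395,365),(318,445),(278,370),(290,415)):
    P=onz("top",(q[0]/5+289.6,q[1]/5+139.6),.012); d=P-FO; print(np.round(P,3),"feeder frame",round(d@FX,3),round(d@FY,3))
for q in((275,193),(290,207),(280,217),(267,207)):
    P=onz("top",q,.012); d=P-FO; print("green",np.round(P,3),"feeder frame",round(d@FX,3),round(d@FY,3))
st()
E
```

```text
[ 0.582 -0.138  0.012] feeder frame -0.082 -0.092
[ 0.56  -0.18   0.012] feeder frame -0.098 -0.137
[ 0.514 -0.137  0.012] feeder frame -0.149 -0.101
[ 0.556 -0.114  0.012] feeder frame -0.111 -0.073
[ 0.531 -0.121  0.012] feeder frame -0.135 -0.083
green [0.613 0.085 0.012] feeder frame -0.083 0.133
green [0.573 0.041 0.012] feeder frame -0.116 0.084
green [0.544 0.069 0.012] feeder frame -0.148 0.107
green [0.572 0.106 0.012] feeder frame -0.126 0.148
t 11.83 pos [ 0.5859 -0.0449  0.1994] w 0.087 F [ 0.3 -0.9  0. ]
[[-0.1432 -0.9897 -0.002 ]
 [-0.9897  0.1432  0.0022]
 [-0.0018  0.0023 -1.    ]]
q [-0.267  0.505  1.551  0.002  1.087  1.446]
```

drive_tool:
  plan:
    - {"offset": [0, 0, 3], "delta_rot": [0, 0, 0], "jaw": 6}
    - {"offset": [0, 0, 6], "delta_rot": [0, 0, 0], "jaw": 6}
    - {"offset": [0, 0, 9], "delta_rot": [0, 0, 0], "jaw": 6}
    - {"offset": [0, 0, 12], "delta_rot": [0, 0, 0], "jaw": 6}
    - {"offset": [0, 0, 14], "delta_rot": [0, 0, 0], "jaw": 6}
    - {"offset": [0, 0, 15], "delta_rot": [0, 0, 0], "jaw": 6}
    - {"offset": [0, 0, 15], "delta_rot": [0, 0, 0], "jaw": 6}
    - {"offset": [0, 0, 15], "delta_rot": [0, 0, 0], "jaw": 6}

```text
time: 12.5
position: [0.5883, -0.0484, 0.0498]
tool_rot: [-0.653, 0.757, 0.0, 0.001]
ft_force: [0.3, 0.2, 0.4]
grip_width: 0.0605
```

drive_tool:
  plan:
    - {"offset": [0, 0, 1], "delta_rot": [0, 0, 0], "jaw": 6}
    - {"offset": [0, 0, 2], "delta_rot": [0, 0, 0], "jaw": 6}
    - {"offset": [0, 0, 3], "delta_rot": [0, 0, 0], "jaw": 6}
    - {"offset": [0, 0, 4], "delta_rot": [0, 0, 0], "jaw": 6}
    - {"offset": [0, 0, 4.3], "delta_rot": [0, 0, 0], "jaw": 6}
    - {"offset": [0, 0, 4.3], "delta_rot": [0, 0, 0], "jaw": 6}
    - {"offset": [0, 0, 4.3], "delta_rot": [0, 0, 0], "jaw": 4}
    - {"offset": [0, 0, 4.3], "delta_rot": [0, 0, 0], "jaw": 3}

```text
time: 13.17
position: [0.5877, -0.0471, 0.0072]
tool_rot: [-0.653, 0.757, 0.0, 0.001]
ft_force: [0.5, -0.1, -0.4]
grip_width: 0.0531
```

drive_tool:
  plan:
    - {"offset": [0, 0, 0], "delta_rot": [0, 0, 0], "jaw": 3}
    - {"offset": [0, 0, 0], "delta_rot": [0, 0, 0], "jaw": 3}
    - {"offset": [0, 0, 0], "delta_rot": [0, 0, 0], "jaw": 3}
    - {"offset": [0, 0, 0], "delta_rot": [0, 0, 0], "jaw": 3}
    - {"offset": [0, 0, 0], "delta_rot": [0, 0, 0], "jaw": 3}
    - {"offset": [0, 0, 0], "delta_rot": [0, 0, 0], "jaw": 3}
    - {"offset": [0, 0, 0], "delta_rot": [0, 0, 0], "jaw": 3}
    - {"offset": [0, 0, 0], "delta_rot": [0, 0, 0], "jaw": 3}
  squeeze: 35

```text
time: 13.83
position: [0.5874, -0.0466, 0.0074]
tool_rot: [-0.653, 0.757, 0.001, 0.001]
ft_force: [-0.6, 3.3, 5.4]
grip_width: 0.0358
```

```bash

python3 - <<'E'
from h import *
upd([0,0,15],[0,0,0]);upd([0,0,4.3],[0,0,0]); print(load()[0]); st()
b=snap("side","s5");crop(b,280,140,440,260,4,"c5")
E
```

```text
[ 0.58640548 -0.04567218  0.0070045 ]
t 13.83 pos [ 0.5874 -0.0466  0.0074] w 0.0358 F [-0.6  3.3  5.4]
[[-1.465e-01 -9.892e-01  1.000e-04]
 [-9.892e-01  1.465e-01  2.000e-03]
 [-2.000e-03  2.000e-04 -1.000e+00]]
q [-0.27   0.791  1.663  0.003  0.689  1.446]
```

View pics/c5.png

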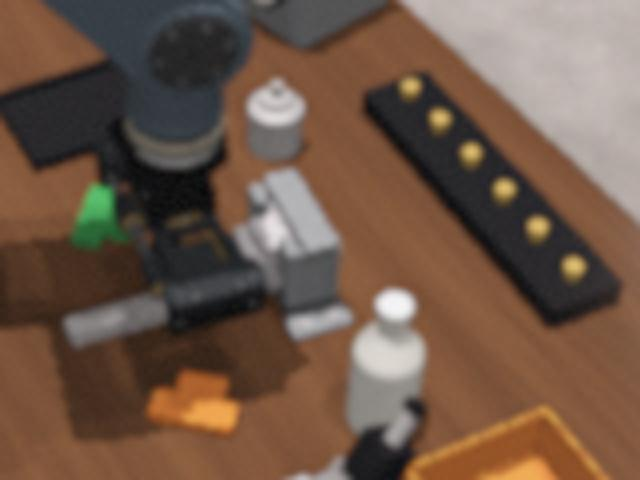

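drive_tool:
  plan:
    - {"offset": [0, 0.5, 0], "delta_rot": [0, 0, 0], "jaw": 3}
    - {"offset": [0, 1.2, 0], "delta_rot": [0, 0, 0], "jaw": 3}
    - {"offset": [0, 1.9, 0], "delta_rot": [0, 0, 0], "jaw": 3}
    - {"offset": [0, 2.6, 0], "delta_rot": [0, 0, 0], "jaw": 3}
    - {"offset": [0, 3.3, 0], "delta_rot": [0, 0, 0], "jaw": 3}
    - {"offset": [0, 4, 0], "delta_rot": [0, 0, 0], "jaw": 3}
    - {"offset": [0, 4.7, 0], "delta_rot": [0, 0, 0], "jaw": 3}
    - {"offset": [0, 5.4, 0], "delta_rot": [0, 0, 0], "jaw": 3}

```text
time: 14.55
position: [0.5336, -0.0393, 0.0074]
tool_rot: [-0.653, 0.757, 0.0, 0.001]
ft_force: [4.8, -0.6, 4.8]
grip_width: 0.0355
```

drive_tool:
  plan:
    - {"offset": [0, 0.7, 0], "delta_rot": [0, 0, 0], "jaw": 3}
    - {"offset": [0, 1.4, 0], "delta_rot": [0, 0, 0], "jaw": 3}
    - {"offset": [0, 2.1, 0], "delta_rot": [0, 0, 0], "jaw": 3}
    - {"offset": [0, 2.8, 0], "delta_rot": [0, 0, 0], "jaw": 3}
    - {"offset": [0, 3.5, 0], "delta_rot": [0, 0, 0], "jaw": 3}
    - {"offset": [0, 4.2, 0], "delta_rot": [0, 0, 0], "jaw": 3}
    - {"offset": [0, 4.8, 0], "delta_rot": [0, 0, 0], "jaw": 3}
    - {"offset": [0, 5.4, 0], "delta_rot": [0, 0, 0], "jaw": 3}

```text
time: 15.22
position: [0.4794, -0.031, 0.0072]
tool_rot: [-0.653, 0.757, 0.001, 0.0]
ft_force: [2.9, -1.0, 4.2]
grip_width: 0.0361
```

```bash

python3 - <<'E'
from h import *
upd([0,5.4,0],[0,0,0]);upd([0,5.4,0],[0,0,0]); print(load()[0]); st()
b=snap("side","s6");crop(b,240,130,400,250,5,"c5")
E
```

```text
[ 0.47948951 -0.03040866  0.00701002]
t 15.22 pos [ 0.4794 -0.031   0.0072] w 0.0361 F [ 2.9 -1.   4.2]
[[-1.463e-01 -9.892e-01 -8.000e-04]
 [-9.892e-01  1.463e-01  1.700e-03]
 [-1.600e-03  1.100e-03 -1.000e+00]]
q [-0.299  0.727  1.942  0.003  0.474  1.416]
```

View pics/c5.png

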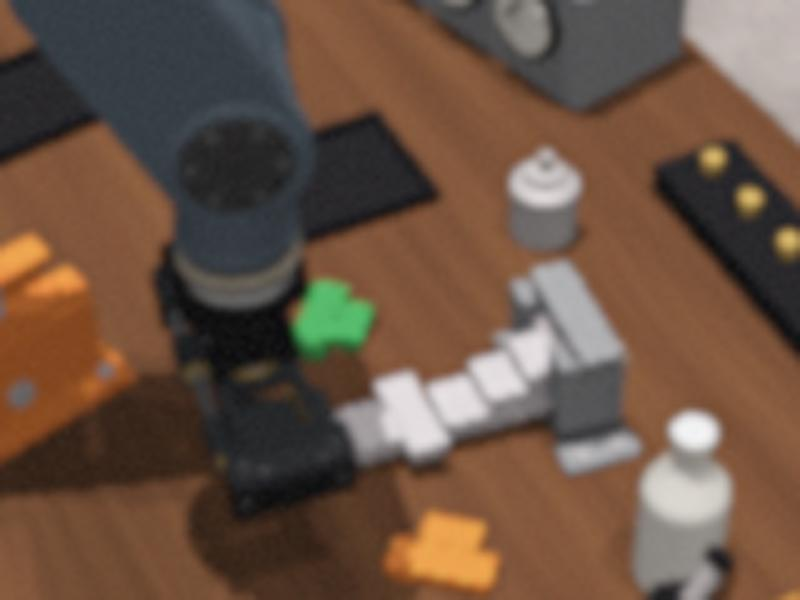

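drive_tool:
  plan:
    - {"offset": [0, 0, 0], "delta_rot": [0, 0, 0], "jaw": 5}
    - {"offset": [0, 0, 0], "delta_rot": [0, 0, 0], "jaw": 5.5}
    - {"offset": [0, 0, 0], "delta_rot": [0, 0, 0], "jaw": 5.5}
    - {"offset": [0, 0, 0], "delta_rot": [0, 0, 0], "jaw": 5.5}
    - {"offset": [0, -2, 0], "delta_rot": [0, 0, 0], "jaw": 5.5}
    - {"offset": [0, -4, 0], "delta_rot": [0, 0, 0], "jaw": 5.5}
    - {"offset": [0, -5.5, 0], "delta_rot": [0, 0, 0], "jaw": 5.5}
    - {"offset": [0, -5.5, 0], "delta_rot": [0, 0, 0], "jaw": 3}

```text
time: 15.93
position: [0.5387, -0.0403, 0.007]
tool_rot: [-0.653, 0.757, -0.002, 0.002]
ft_force: [0.4, 0.0, -0.5]
grip_width: 0.0526
```

drive_tool:
  plan:
    - {"offset": [0, 0, 0], "delta_rot": [0, 0, 0], "jaw": 3}
    - {"offset": [0, 0, 0], "delta_rot": [0, 0, 0], "jaw": 3}
    - {"offset": [0, 0, 0], "delta_rot": [0, 0, 0], "jaw": 3}
    - {"offset": [0, 0, 0], "delta_rot": [0, 0, 0], "jaw": 3}
    - {"offset": [0, 0, 0], "delta_rot": [0, 0, 0], "jaw": 3}
    - {"offset": [0, 0, 0], "delta_rot": [0, 0, 0], "jaw": 3}
    - {"offset": [0, 0, 0], "delta_rot": [0, 0, 0], "jaw": 3}
    - {"offset": [0, 0, 0], "delta_rot": [0, 0, 0], "jaw": 3}
  squeeze: 40

```text
time: 16.6
position: [0.5348, -0.0393, 0.0069]
tool_rot: [-0.653, 0.757, 0.001, 0.0]
ft_force: [0.6, -0.5, -2.0]
grip_width: 0.0358
```

drive_tool:
  plan:
    - {"offset": [0, 0, -0.5], "delta_rot": [0, 0, 0], "jaw": 3}
    - {"offset": [0, 0, -1.5], "delta_rot": [0, 0, 0], "jaw": 3}
    - {"offset": [0, 0, -3], "delta_rot": [0, 0, 0], "jaw": 3}
    - {"offset": [0, 0, -5], "delta_rot": [0, 0, 0], "jaw": 3}
    - {"offset": [0, 0, -7], "delta_rot": [0, 0, 0], "jaw": 3}
    - {"offset": [0, 0, -9], "delta_rot": [0, 0, 0], "jaw": 3}
    - {"offset": [0, 0, -10], "delta_rot": [0, 0, 0], "jaw": 3}
    - {"offset": [0, 0, -10], "delta_rot": [0, 0, 0], "jaw": 3}

```text
time: 17.27
position: [0.5368, -0.0399, 0.1099]
tool_rot: [-0.653, 0.757, -0.002, 0.002]
ft_force: [-0.1, -0.0, -1.6]
grip_width: 0.0357
```

```bash

python3 - <<'E'
from h import *
upd([0,-5.5,0],[0,0,0]);upd([0,0,-10],[0,0,0]); print(load()[0]); st()
b=snap("side","s7");crop(b,240,130,400,250,5,"c5");a=snap("top","t7")
m=(a.max(2)<62).astype(np.uint8)
cs,_=cv2.findContours(m,cv2.RETR_EXTERNAL,cv2.CHAIN_APPROX_NONE)
for c in cs:
    if 1500<cv2.contourArea(c)<3500:
        r=cv2.minAreaRect(c); B=cv2.boxPoints(r); W=np.array([onz("top",q,.012) for q in B])
        print("tray?",np.round(r[0],1),np.round(W.mean(0),4),[round(np.linalg.norm(W[i]-W[(i+1)%4]),3) for i in range(4)])
E
```

```text
[ 0.53395189 -0.03811683  0.10700718]
t 17.27 pos [ 0.5368 -0.0399  0.1099] w 0.0357 F [-0.1 -0.  -1.6]
[[-1.464e-01 -9.892e-01  5.900e-03]
 [-9.892e-01  1.464e-01 -1.000e-04]
 [-8.000e-04 -5.900e-03 -1.000e+00]]
q [-0.283  0.574  1.756  0.002  0.805  1.433]
tray? [207.  346.6] [0.195  0.2549 0.012 ] [np.float64(0.152), np.float64(0.326), np.float64(0.146), np.float64(0.323)]
tray? [540.6 296. ] [ 0.3383 -0.6418  0.012 ] [np.float64(0.087), np.float64(0.175), np.float64(0.085), np.float64(0.175)]
tray? [320.8 257.1] [ 0.4373 -0.047   0.012 ] [np.float64(0.339), np.float64(0.342), np.float64(0.325), np.float64(0.335)]
tray? [232.5 186. ] [0.6327 0.2063 0.012 ] [np.float64(0.159), np.float64(0.11), np.float64(0.159), np.float64(0.108)]
tray? [328.  104.4] [ 0.8796 -0.0621  0.012 ] [np.float64(0.079), np.float64(0.304), np.float64(0.078), np.float64(0.302)]
```

View pics/c5.png

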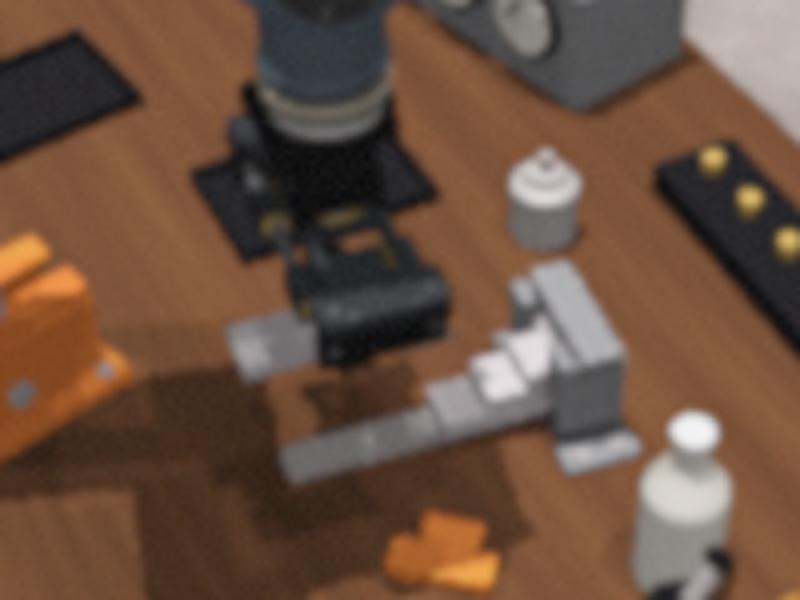

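View pics/t7.png

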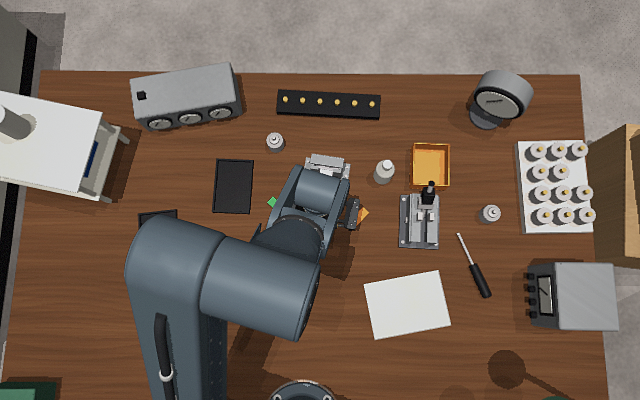

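```bash

python3 - <<'E'
from h import *
y=-.04; c=np.array([.6327+.003,.2063,0])
nxt(c+[0,0,.12],down(y),"above"); nxt(c+[0,0,.0075],down(y),"drop")
E
```

```text
above offset [-25.63  -6.62  -1.32] rot [ 0.  -0.  -5.8]
drop offset [-25.64  -6.62   9.93] rot [ 0.  -0.  -5.8]
```

drive_tool:
  plan:
    - {"offset": [-2, -0.5, -1], "delta_rot": [0, 0, -1], "jaw": 3}
    - {"offset": [-6, -1.5, -1.3], "delta_rot": [0, 0, -2], "jaw": 3}
    - {"offset": [-10, -2.5, -1.3], "delta_rot": [0, 0, -3], "jaw": 3}
    - {"offset": [-14, -3.5, -1.3], "delta_rot": [0, 0, -4], "jaw": 3}
    - {"offset": [-18, -4.5, -1.3], "delta_rot": [0, 0, -5], "jaw": 3}
    - {"offset": [-22, -5.5, -1.3], "delta_rot": [0, 0, -5.8], "jaw": 3}
    - {"offset": [-25.6, -6.6, -1.3], "delta_rot": [0, 0, -5.8], "jaw": 3}
    - {"offset": [-25.6, -6.6, -1.3], "delta_rot": [0, 0, -5.8], "jaw": 3}

```text
time: 18.03
position: [0.6398, 0.2111, 0.1187]
tool_rot: [-0.693, 0.721, 0.001, 0.003]
ft_force: [1.0, -0.6, -1.4]
grip_width: 0.0353
```

```bash

python3 - <<'E'
from h import *
upd([-25.6,-6.6,-1.3],[0,0,-5.8]); print(load()[0]); st()
b=snap("side","s8");crop(b,180,100,400,250,3.6,"c5")
E
```

```text
[0.63547148 0.20599429 0.11983407]
t 18.03 pos [0.6398 0.2111 0.1187] w 0.0353 F [ 1.  -0.6 -1.4]
[[-0.0405 -0.9992  0.0029]
 [-0.9992  0.0405  0.0052]
 [-0.0053 -0.0027 -1.    ]]
q [0.151 0.709 1.392 0.005 1.037 1.76 ]
```

View pics/c5.png

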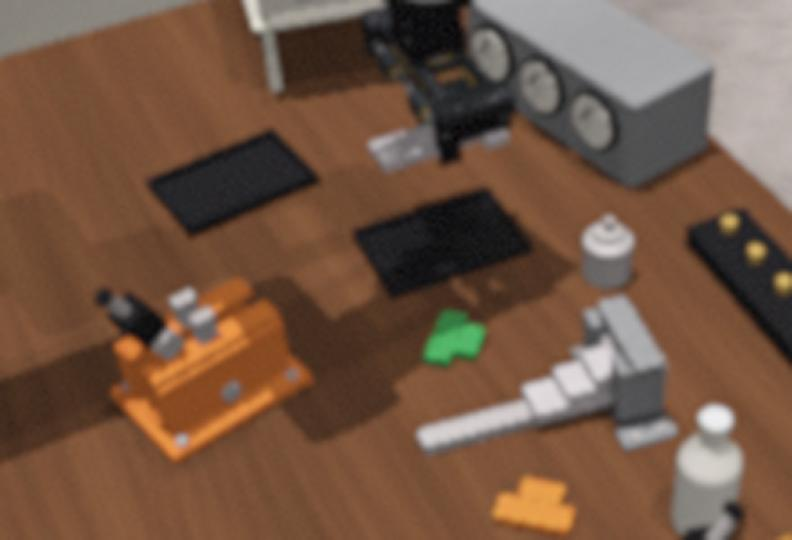

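Plate 1 is held level over the tray at crop (440,240), and the stack has dropped by one level. I'll lower it now.

drive_tool:
  plan:
    - {"offset": [0, 0, 2], "delta_rot": [0, 0, 0], "jaw": 3}
    - {"offset": [0, 0, 4], "delta_rot": [0, 0, 0], "jaw": 3}
    - {"offset": [0, 0, 6], "delta_rot": [0, 0, 0], "jaw": 3}
    - {"offset": [0, 0, 8], "delta_rot": [0, 0, 0], "jaw": 3}
    - {"offset": [0, 0, 9.5], "delta_rot": [0, 0, 0], "jaw": 3}
    - {"offset": [0, 0, 10.5], "delta_rot": [0, 0, 0], "jaw": 3}
    - {"offset": [0, 0, 11.2], "delta_rot": [0, 0, 0], "jaw": 3}
    - {"offset": [0, 0, 11.2], "delta_rot": [0, 0, 0], "jaw": 3}

```text
time: 18.75
position: [0.636, 0.2033, 0.0061]
tool_rot: [-0.69, 0.723, 0.002, -0.001]
ft_force: [-1.0, 0.1, -1.3]
grip_width: 0.0358
```

drive_tool:
  plan:
    - {"offset": [0, 0, 0], "delta_rot": [0, 0, 0], "jaw": 3}
    - {"offset": [0, 0, 0], "delta_rot": [0, 0, 0], "jaw": 4}
    - {"offset": [0, 0, 0], "delta_rot": [0, 0, 0], "jaw": 4.6}
    - {"offset": [0, 0, 0], "delta_rot": [0, 0, 0], "jaw": 5}
    - {"offset": [0, 0, 0], "delta_rot": [0, 0, 0], "jaw": 5}
    - {"offset": [0, 0, -2], "delta_rot": [0, 0, 0], "jaw": 5}
    - {"offset": [0, 0, -5], "delta_rot": [0, 0, 0], "jaw": 5}
    - {"offset": [0, 0, -8], "delta_rot": [0, 0, 0], "jaw": 5}

```text
time: 19.42
position: [0.6369, 0.2041, 0.0886]
tool_rot: [-0.691, 0.723, 0.001, -0.0]
ft_force: [0.9, -0.2, 0.0]
grip_width: 0.0498
```

```bash

python3 - <<'E'
from h import *
upd([0,0,11.2],[0,0,0]);upd([0,0,-8],[0,0,0]); print(load()[0]); st()
T=FO-FX*.064; nxt([T[0]-.06,T[1]+.09,.16],down(-.142),"via");nxt([T[0],T[1]+.0,.16],down(-.142),"over")
E
```

```text
[0.63546687 0.20597352 0.08783408]
t 19.42 pos [0.6369 0.2041 0.0886] w 0.0498 F [ 0.9 -0.2  0. ]
[[-0.0457 -0.999  -0.0022]
 [-0.999   0.0457  0.0013]
 [-0.0012  0.0023 -1.    ]]
q [0.143 0.744 1.417 0.002 0.983 1.758]
via offset [16.82  7.61 -7.2 ] rot [ 0.  -0.   5.8]
over offset [25.57  1.25 -7.2 ] rot [ 0.  -0.   5.8]
```

drive_tool:
  plan:
    - {"offset": [0, 0, -4], "delta_rot": [0, 0, 0], "jaw": 6}
    - {"offset": [2, 0, -7.2], "delta_rot": [0, 0, 1], "jaw": 6}
    - {"offset": [6, 0.3, -7.2], "delta_rot": [0, 0, 2], "jaw": 6}
    - {"offset": [10, 0.5, -7.2], "delta_rot": [0, 0, 3], "jaw": 6}
    - {"offset": [14, 0.7, -7.2], "delta_rot": [0, 0, 4], "jaw": 6}
    - {"offset": [18, 0.9, -7.2], "delta_rot": [0, 0, 5], "jaw": 6}
    - {"offset": [22, 1.2, -7.2], "delta_rot": [0, 0, 5.8], "jaw": 6}
    - {"offset": [25.6, 1.2, -7.2], "delta_rot": [0, 0, 5.8], "jaw": 6}

```text
time: 20.08
position: [0.6132, -0.0533, 0.1608]
tool_rot: [-0.653, 0.757, 0.0, 0.001]
ft_force: [0.6, 0.0, -0.8]
grip_width: 0.0598
```

```bash

python3 - <<'E'
from h import *
upd([25.6,1.2,-7.2],[0,0,5.8]); print(load()[0]); 
a=snap("top","t9");b=snap("side","s9");crop(b,180,100,400,250,3.6,"c5")
st()
T=FO-FX*.064; nxt([T[0],T[1],.007],down(-.142),"down")
E
```

```text
[ 0.61310291 -0.04928223  0.16000302]
t 20.18 pos [ 0.6145 -0.0571  0.1608] w 0.0598 F [1.2 0.2 1. ]
[[-1.527e-01 -9.883e-01  2.300e-03]
 [-9.883e-01  1.527e-01 -1.100e-03]
 [ 7.000e-04 -2.500e-03 -1.000e+00]]
q [-0.273  0.589  1.514 -0.     1.037  1.451]
down offset [-0.04  0.05 15.3 ] rot [ 0. -0.  0.]
```

View pics/c5.png

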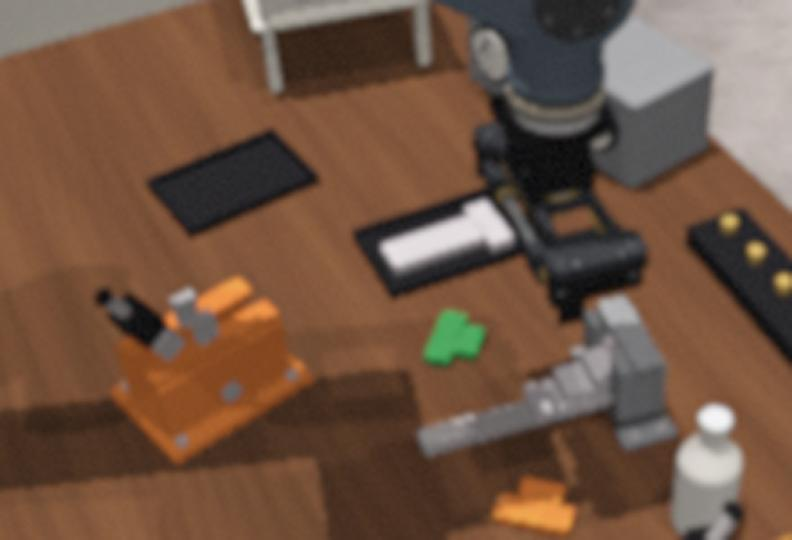

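View pics/t9.png

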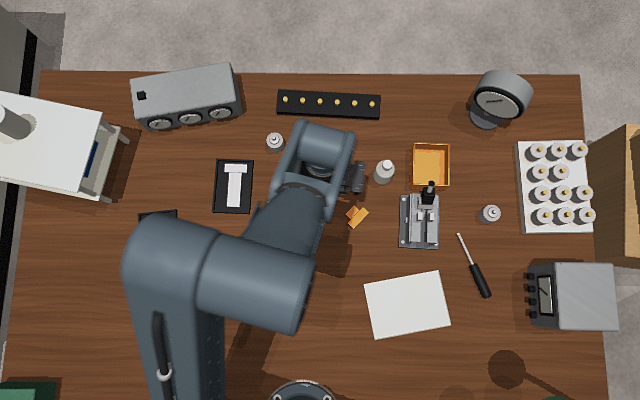

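Plate 1 lies flat in tray A, centred at about px (233,186). Plate 2 is next.

drive_tool:
  plan:
    - {"offset": [0, 0, 1], "delta_rot": [0, 0, 0], "jaw": 6}
    - {"offset": [0, 0, 3], "delta_rot": [0, 0, 0], "jaw": 6}
    - {"offset": [0, 0, 5], "delta_rot": [0, 0, 0], "jaw": 6}
    - {"offset": [0, 0, 7], "delta_rot": [0, 0, 0], "jaw": 6}
    - {"offset": [0, 0, 8], "delta_rot": [0, 0, 0], "jaw": 6}
    - {"offset": [0, 0, 9], "delta_rot": [0, 0, 0], "jaw": 6}
    - {"offset": [0, 0, 9], "delta_rot": [0, 0, 0], "jaw": 6}
    - {"offset": [0, 0, 9], "delta_rot": [0, 0, 0], "jaw": 6}

```text
time: 20.85
position: [0.6141, -0.0502, 0.0698]
tool_rot: [-0.654, 0.757, 0.001, 0.0]
ft_force: [0.0, 0.3, -0.3]
grip_width: 0.0599
```

drive_tool:
  plan:
    - {"offset": [0, 0, 1.5], "delta_rot": [0, 0, 0], "jaw": 6}
    - {"offset": [0, 0, 3], "delta_rot": [0, 0, 0], "jaw": 6}
    - {"offset": [0, 0, 4.5], "delta_rot": [0, 0, 0], "jaw": 6}
    - {"offset": [0, 0, 5.5], "delta_rot": [0, 0, 0], "jaw": 6}
    - {"offset": [0, 0, 6.3], "delta_rot": [0, 0, 0], "jaw": 6}
    - {"offset": [0, 0, 6.3], "delta_rot": [0, 0, 0], "jaw": 6}
    - {"offset": [0, 0, 6.3], "delta_rot": [0, 0, 0], "jaw": 4}
    - {"offset": [0, 0, 6.3], "delta_rot": [0, 0, 0], "jaw": 3}

```text
time: 21.52
position: [0.6148, -0.0511, 0.0078]
tool_rot: [-0.653, 0.757, -0.0, 0.001]
ft_force: [0.2, 0.0, 0.1]
grip_width: 0.0533
```

drive_tool:
  plan:
    - {"offset": [0, 0, 0], "delta_rot": [0, 0, 0], "jaw": 3}
    - {"offset": [0, 0, 0], "delta_rot": [0, 0, 0], "jaw": 3}
    - {"offset": [0, 0, 0], "delta_rot": [0, 0, 0], "jaw": 3}
    - {"offset": [0, 0, 0], "delta_rot": [0, 0, 0], "jaw": 3}
    - {"offset": [0, 0, 0], "delta_rot": [0, 0, 0], "jaw": 3}
    - {"offset": [0, 0, 0], "delta_rot": [0, 0, 0], "jaw": 3}
    - {"offset": [0, 0, 0], "delta_rot": [0, 0, 0], "jaw": 3}
    - {"offset": [0, 0, 0], "delta_rot": [0, 0, 0], "jaw": 3}
  squeeze: 35

```text
time: 22.18
position: [0.6144, -0.0505, 0.0077]
tool_rot: [-0.653, 0.757, 0.0, 0.001]
ft_force: [-0.4, 3.7, 6.4]
grip_width: 0.0359
```

drive_tool:
  plan:
    - {"offset": [0, 0.5, 0], "delta_rot": [0, 0, 0], "jaw": 3}
    - {"offset": [0, 1, 0], "delta_rot": [0, 0, 0], "jaw": 3}
    - {"offset": [0, 1.5, 0], "delta_rot": [0, 0, 0], "jaw": 3}
    - {"offset": [0, 2.1, 0], "delta_rot": [0, 0, 0], "jaw": 3}
    - {"offset": [0, 2.7, 0], "delta_rot": [0, 0, 0], "jaw": 3}
    - {"offset": [0, 3.3, 0], "delta_rot": [0, 0, 0], "jaw": 3}
    - {"offset": [0, 3.9, 0], "delta_rot": [0, 0, 0], "jaw": 3}
    - {"offset": [0, 4.5, 0], "delta_rot": [0, 0, 0], "jaw": 3}

```text
time: 22.85
position: [0.5708, -0.0451, 0.0077]
tool_rot: [-0.653, 0.757, -0.001, 0.002]
ft_force: [3.6, -0.7, 4.3]
grip_width: 0.0356
```

drive_tool:
  plan:
    - {"offset": [0, 0.6, 0], "delta_rot": [0, 0, 0], "jaw": 3}
    - {"offset": [0, 1.2, 0], "delta_rot": [0, 0, 0], "jaw": 3}
    - {"offset": [0, 1.8, 0], "delta_rot": [0, 0, 0], "jaw": 3}
    - {"offset": [0, 2.4, 0], "delta_rot": [0, 0, 0], "jaw": 3}
    - {"offset": [0, 3, 0], "delta_rot": [0, 0, 0], "jaw": 3}
    - {"offset": [0, 3.6, 0], "delta_rot": [0, 0, 0], "jaw": 3}
    - {"offset": [0, 4.2, 0], "delta_rot": [0, 0, 0], "jaw": 3}
    - {"offset": [0, 4.2, 0], "delta_rot": [0, 0, 0], "jaw": 3}

```text
time: 23.52
position: [0.5273, -0.0386, 0.0077]
tool_rot: [-0.653, 0.757, 0.0, 0.001]
ft_force: [1.7, -0.9, 7.4]
grip_width: 0.0357
```

```bash

python3 - <<'E'
from h import *
upd([0,0,15.3],[0,0,0]);upd([0,8.7,0],[0,0,0]); print(load()[0]); st()
b=snap("side","s10");crop(b,240,130,400,250,5,"c5")
E
```

```text
[ 0.52695407 -0.03708593  0.0070075 ]
t 23.52 pos [ 0.5273 -0.0386  0.0077] w 0.0357 F [ 1.7 -0.9  7.4]
[[-1.470e-01 -9.891e-01  5.000e-04]
 [-9.891e-01  1.470e-01  1.000e-03]
 [-1.000e-03 -4.000e-04 -1.000e+00]]
q [-0.285  0.75   1.82   0.002  0.571  1.431]
```

View pics/c5.png

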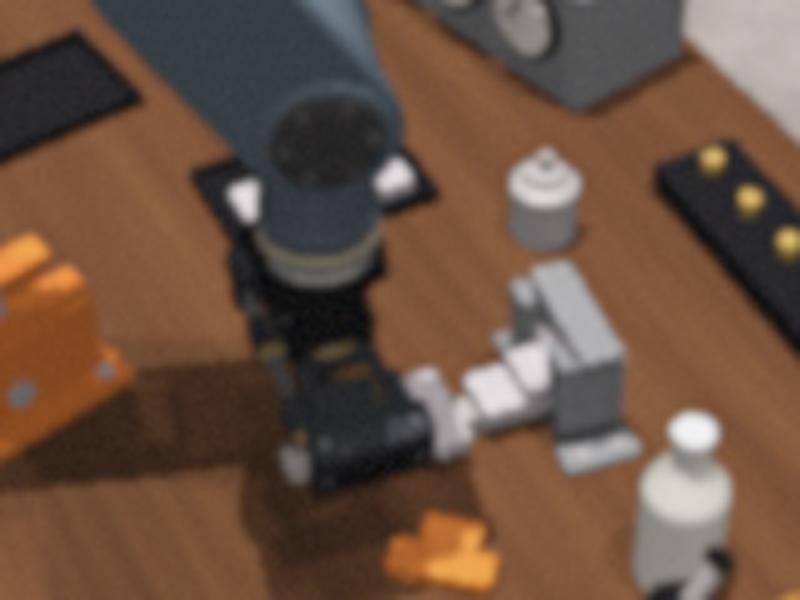

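drive_tool:
  plan:
    - {"offset": [0, 0, 0], "delta_rot": [0, 0, 0], "jaw": 5}
    - {"offset": [0, 0, 0], "delta_rot": [0, 0, 0], "jaw": 5.5}
    - {"offset": [0, 0, 0], "delta_rot": [0, 0, 0], "jaw": 5.5}
    - {"offset": [0, 0, 0], "delta_rot": [0, 0, 0], "jaw": 5.5}
    - {"offset": [0, -1.4, -0.4], "delta_rot": [0, 0, 0], "jaw": 5.5}
    - {"offset": [0, -2.8, -0.4], "delta_rot": [0, 0, 0], "jaw": 5.5}
    - {"offset": [0, -3.8, -0.4], "delta_rot": [0, 0, 0], "jaw": 5.5}
    - {"offset": [0, -3.8, -0.4], "delta_rot": [0, 0, 0], "jaw": 4}

```text
time: 24.23
position: [0.5678, -0.0444, 0.0109]
tool_rot: [-0.653, 0.757, -0.001, 0.001]
ft_force: [0.3, -0.1, 0.1]
grip_width: 0.0529
```

drive_tool:
  plan:
    - {"offset": [0, 0, 0], "delta_rot": [0, 0, 0], "jaw": 3}
    - {"offset": [0, 0, 0], "delta_rot": [0, 0, 0], "jaw": 3}
    - {"offset": [0, 0, 0], "delta_rot": [0, 0, 0], "jaw": 3}
    - {"offset": [0, 0, 0], "delta_rot": [0, 0, 0], "jaw": 3}
    - {"offset": [0, 0, 0], "delta_rot": [0, 0, 0], "jaw": 3}
    - {"offset": [0, 0, 0], "delta_rot": [0, 0, 0], "jaw": 3}
    - {"offset": [0, 0, 0], "delta_rot": [0, 0, 0], "jaw": 3}
    - {"offset": [0, 0, 0], "delta_rot": [0, 0, 0], "jaw": 3}
  squeeze: 40

```text
time: 24.9
position: [0.5654, -0.0437, 0.0109]
tool_rot: [-0.653, 0.757, 0.001, 0.0]
ft_force: [-0.8, -0.7, -1.4]
grip_width: 0.0359
```

drive_tool:
  plan:
    - {"offset": [0, 0, -0.5], "delta_rot": [0, 0, 0], "jaw": 3}
    - {"offset": [0, 0, -1.5], "delta_rot": [0, 0, 0], "jaw": 3}
    - {"offset": [0, 0, -3], "delta_rot": [0, 0, 0], "jaw": 3}
    - {"offset": [0, 0, -5], "delta_rot": [0, 0, 0], "jaw": 3}
    - {"offset": [0, 0, -8], "delta_rot": [0, 0, 0], "jaw": 3}
    - {"offset": [0, 0, -11], "delta_rot": [0, 0, 0], "jaw": 3}
    - {"offset": [0, 0, -14], "delta_rot": [0, 0, 0], "jaw": 3}
    - {"offset": [0, 0, -15], "delta_rot": [0, 0, 0], "jaw": 3}

```text
time: 25.57
position: [0.5682, -0.0446, 0.1663]
tool_rot: [-0.653, 0.757, -0.003, 0.003]
ft_force: [1.3, 0.2, -1.2]
grip_width: 0.0359
```

```bash

python3 - <<'E'
from h import *
upd([0,-3.8,-.4],[0,0,0]);upd([0,0,-15],[0,0,0]); print(load()[0]); st()
b=snap("side","s11");crop(b,180,100,400,250,3.6,"c5");a=snap("top","t11")
E
```

```text
[ 0.56459488 -0.04235646  0.16100553]
t 25.57 pos [ 0.5682 -0.0446  0.1663] w 0.0359 F [ 1.3  0.2 -1.2]
[[-1.464e-01 -9.892e-01  8.800e-03]
 [-9.892e-01  1.464e-01 -8.000e-04]
 [-5.000e-04 -8.800e-03 -1.000e+00]]
q [-0.275  0.522  1.636  0.002  0.975  1.441]
```

View pics/c5.png

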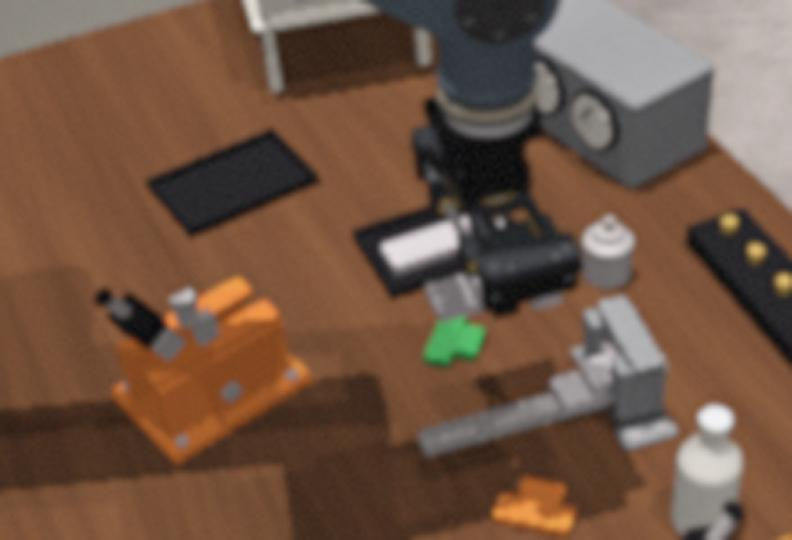

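View pics/t11.png

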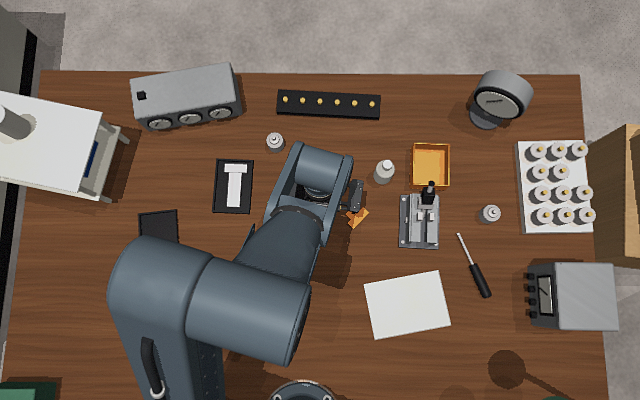

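```bash

python3 - <<'E'
from h import *
y=.11; c=np.array([.4803,.4059,0])
nxt([.55,.2,.16],down(0),"via"); nxt(c+[0,0,.12],down(y),"above")
E
```

```text
via offset [-23.79   4.87   0.09] rot [ 0.  -0.  -8.1]
above offset [-43.19  14.68   4.07] rot [  0.   -0.  -14.4]
```

drive_tool:
  plan:
    - {"offset": [-3, 0.5, 0], "delta_rot": [0, 0, -1], "jaw": 3}
    - {"offset": [-6, 1, 0], "delta_rot": [0, 0, -2], "jaw": 3}
    - {"offset": [-9, 1.5, 0], "delta_rot": [0, 0, -3], "jaw": 3}
    - {"offset": [-12, 2, 0], "delta_rot": [0, 0, -4], "jaw": 3}
    - {"offset": [-15, 2.5, 0], "delta_rot": [0, 0, -5], "jaw": 3}
    - {"offset": [-18, 3, 0], "delta_rot": [0, 0, -6], "jaw": 3}
    - {"offset": [-21, 4, 0], "delta_rot": [0, 0, -7], "jaw": 3}
    - {"offset": [-24, 5, 0], "delta_rot": [0, 0, -8], "jaw": 3}

```text
time: 26.33
position: [0.5496, 0.2019, 0.159]
tool_rot: [-0.705, 0.71, 0.002, -0.001]
ft_force: [0.1, -0.1, -1.6]
grip_width: 0.0354
```

```bash

python3 - <<'E'
from h import *
upd([-24,5,0],[0,0,-8])
y=.11; c=np.array([.4803,.4059,0])
nxt(c+[0,0,.12],down(y),"above")
E
```

```text
above offset [-20.35   6.92   4.07] rot [ 0.  -0.  -6.4]
```

drive_tool:
  plan:
    - {"offset": [-3, 1, 0], "delta_rot": [0, 0, -1], "jaw": 3}
    - {"offset": [-6, 2, 0], "delta_rot": [0, 0, -2], "jaw": 3}
    - {"offset": [-9, 3, 1], "delta_rot": [0, 0, -3], "jaw": 3}
    - {"offset": [-12, 4, 2], "delta_rot": [0, 0, -4], "jaw": 3}
    - {"offset": [-15, 5, 3], "delta_rot": [0, 0, -5], "jaw": 3}
    - {"offset": [-18, 6, 4], "delta_rot": [0, 0, -6.4], "jaw": 3}
    - {"offset": [-20.3, 6.9, 4], "delta_rot": [0, 0, -6.4], "jaw": 3}
    - {"offset": [-20.3, 6.9, 4], "delta_rot": [0, 0, -6.4], "jaw": 3}

```text
time: 27.0
position: [0.4796, 0.4077, 0.1183]
tool_rot: [0.745, -0.668, -0.002, 0.002]
ft_force: [1.8, -1.2, -1.7]
grip_width: 0.0356
```

```bash

python3 - <<'E'
from h import *
upd([-20.3,6.9,4],[0,0,-6.4]);print(load()[0]); st()
b=snap("side","s12");crop(b,180,100,400,250,3.6,"c5");a=snap("top","t12");crop(a,100,130,300,280,4,"c6")
E
```

```text
[0.48045204 0.40542473 0.12072699]
t 27.0 pos [0.4796 0.4077 0.1183] w 0.0356 F [ 1.8 -1.2 -1.7]
[[ 1.086e-01 -9.941e-01 -5.500e-03]
 [-9.941e-01 -1.086e-01  8.000e-04]
 [-1.400e-03  5.400e-03 -1.000e+00]]
q [0.526 0.661 1.507 0.004 0.978 1.985]
```

View pics/c5.png

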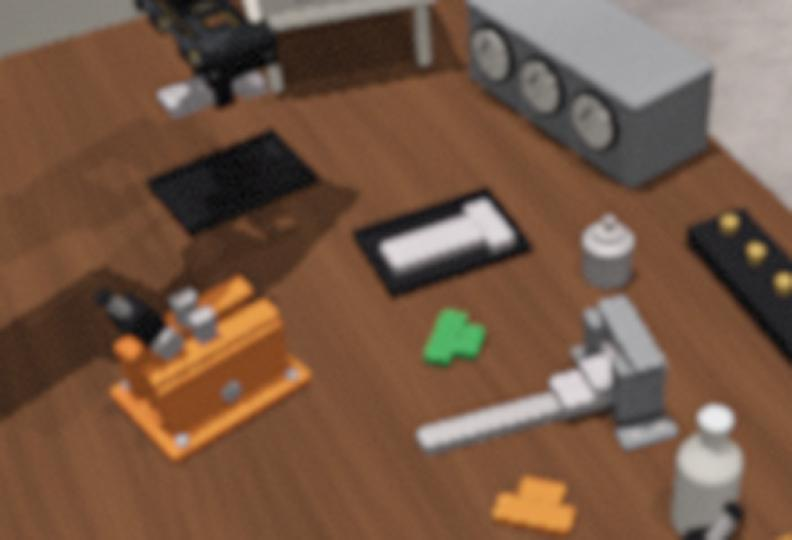

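View pics/c6.png

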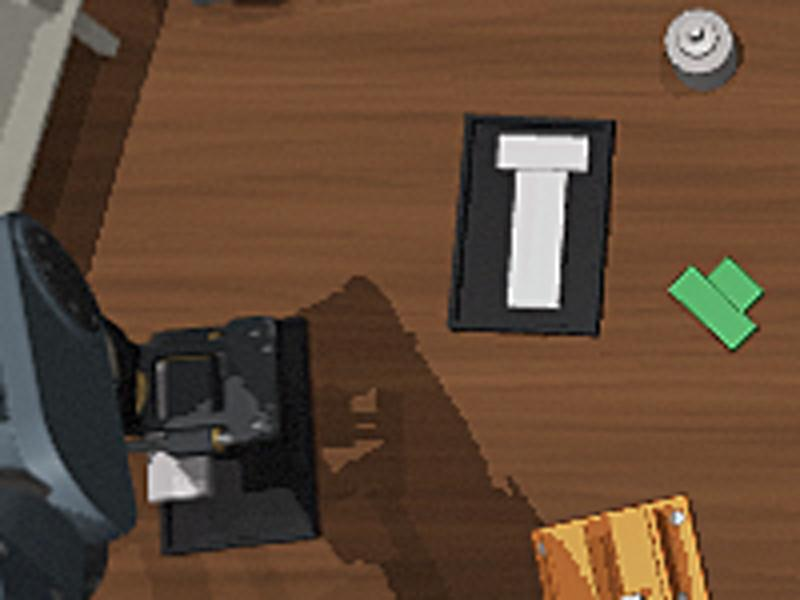

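drive_tool:
  plan:
    - {"offset": [0, 0, 2], "delta_rot": [0, 0, 0], "jaw": 3}
    - {"offset": [0, 0, 4], "delta_rot": [0, 0, 0], "jaw": 3}
    - {"offset": [0, 0, 6], "delta_rot": [0, 0, 0], "jaw": 3}
    - {"offset": [0, 0, 8], "delta_rot": [0, 0, 0], "jaw": 3}
    - {"offset": [0, 0, 9.5], "delta_rot": [0, 0, 0], "jaw": 3}
    - {"offset": [0, 0, 10.5], "delta_rot": [0, 0, 0], "jaw": 3}
    - {"offset": [0, 0, 11.3], "delta_rot": [0, 0, 0], "jaw": 3}
    - {"offset": [0, 0, 11.3], "delta_rot": [0, 0, 0], "jaw": 3}

```text
time: 27.77
position: [0.4831, 0.403, 0.0068]
tool_rot: [0.743, -0.67, -0.001, 0.001]
ft_force: [-0.1, 0.4, -1.4]
grip_width: 0.0354
```

drive_tool:
  plan:
    - {"offset": [0, 0, 0], "delta_rot": [0, 0, 0], "jaw": 3}
    - {"offset": [0, 0, 0], "delta_rot": [0, 0, 0], "jaw": 4}
    - {"offset": [0, 0, 0], "delta_rot": [0, 0, 0], "jaw": 4.6}
    - {"offset": [0, 0, 0], "delta_rot": [0, 0, 0], "jaw": 5}
    - {"offset": [0, 0, 0], "delta_rot": [0, 0, 0], "jaw": 5}
    - {"offset": [0, 0, -2], "delta_rot": [0, 0, 0], "jaw": 5}
    - {"offset": [0, 0, -5], "delta_rot": [0, 0, 0], "jaw": 5}
    - {"offset": [0, 0, -8], "delta_rot": [0, 0, 0], "jaw": 5}

```text
time: 28.43
position: [0.483, 0.404, 0.089]
tool_rot: [0.743, -0.669, -0.001, 0.001]
ft_force: [-0.3, 0.2, 0.3]
grip_width: 0.0498
```

```bash

python3 - <<'E'
from h import *
upd([0,0,11.3],[0,0,0]);upd([0,0,-8],[0,0,0]);print(load()[0]); st()
nxt([.5,.2,.25],down(0),"via")
E
```

```text
[0.48044728 0.40540331 0.08772699]
t 28.43 pos [0.483 0.404 0.089] w 0.0498 F [-0.3  0.2  0.3]
[[ 1.043e-01 -9.945e-01 -2.000e-03]
 [-9.945e-01 -1.043e-01  4.000e-04]
 [-6.000e-04  1.900e-03 -1.000e+00]]
q [0.519 0.701 1.525 0.002 0.917 1.984]
via offset [ 20.64   0.31 -16.21] rot [ 0.  -0.   6.3]
```

drive_tool:
  plan:
    - {"offset": [0, 0, -4], "delta_rot": [0, 0, 1], "jaw": 6}
    - {"offset": [2, 0, -8], "delta_rot": [0, 0, 2], "jaw": 6}
    - {"offset": [5, 0, -11], "delta_rot": [0, 0, 3], "jaw": 6}
    - {"offset": [8, 0, -14], "delta_rot": [0, 0, 4], "jaw": 6}
    - {"offset": [11, 0, -16.2], "delta_rot": [0, 0, 5], "jaw": 6}
    - {"offset": [14, 0, -16.2], "delta_rot": [0, 0, 6.3], "jaw": 6}
    - {"offset": [17, 0, -16.2], "delta_rot": [0, 0, 6.3], "jaw": 6}
    - {"offset": [20, 0, -16.2], "delta_rot": [0, 0, 6.3], "jaw": 6}

```text
time: 29.1
position: [0.5047, 0.204, 0.2519]
tool_rot: [-0.705, 0.709, -0.0, 0.002]
ft_force: [0.1, 0.2, -1.0]
grip_width: 0.0599
```

```bash

python3 - <<'E'
from h import *
upd([20,0,-16.2],[0,0,6.3]);print(load()[0]); st()
b=snap("side","s13");crop(b,180,100,400,250,3.6,"c5");a=snap("top","t13")
nxt([.55,-.08,.27],down(-.04),"via")
E
```

```text
[0.50233166 0.20670685 0.24985285]
t 29.1 pos [0.5047 0.204  0.2519] w 0.0599 F [ 0.1  0.2 -1. ]
[[-0.0052 -1.      0.0029]
 [-1.      0.0052  0.002 ]
 [-0.002  -0.0028 -1.    ]]
q [0.178 0.382 1.603 0.002 1.153 1.753]
via offset [28.67 -4.78 -2.  ] rot [ 0.  -0.   2.3]
```

View pics/c5.png

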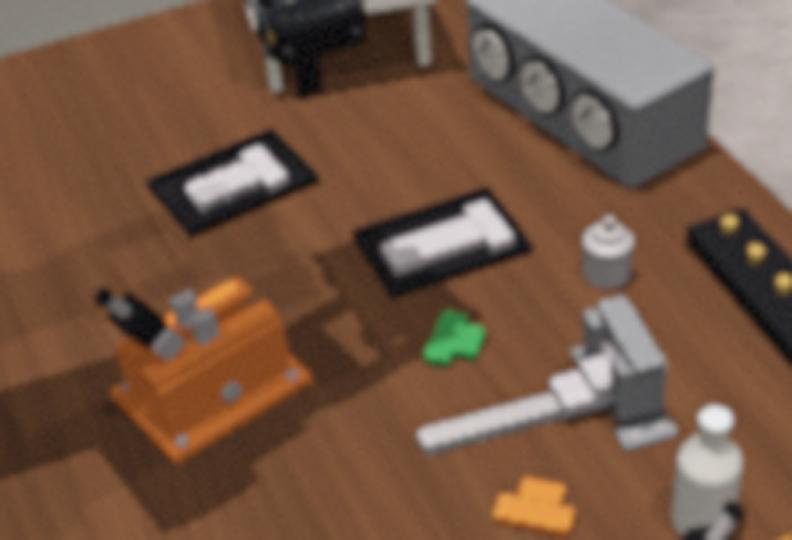

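View pics/t13.png

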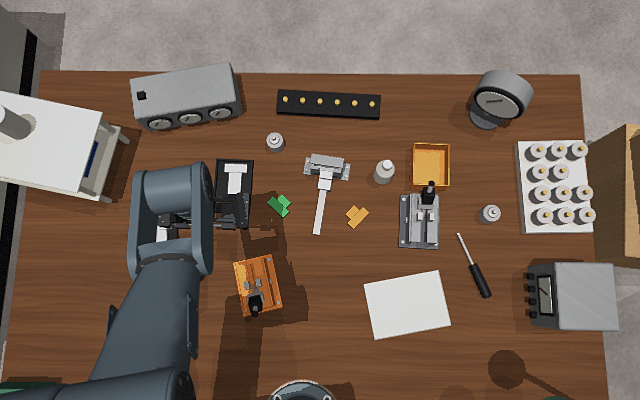

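```bash

python3 - <<'E'
from h import *
a=cv2.imread("pics/t13.png"); crop(a,290,140,370,240,6,"c6"); crop(a,190,140,270,240,6,"c7")
E
```

```text
(no output)
```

View pics/c6.png

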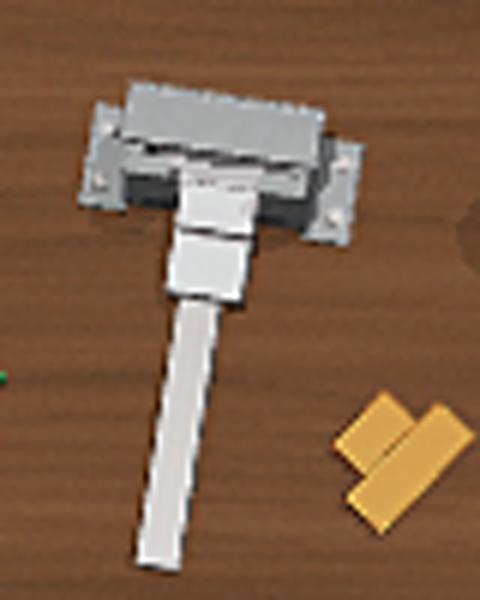

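```bash

python3 - <<'E'
from h import *
for q,z in(((167,291),.027),((241,303),.027),((175,228),.039),((250,239),.039)):
    P=onz("top",(q[0]/6+289.6,q[1]/6+139.6),z); d=P-FO; print(round(d@FX,4),round(d@FY,4))
E
```

```text
-0.0535 0.0151
-0.0538 -0.02
-0.0258 0.0155
-0.0257 -0.0198
```

```bash

python3 - <<'E'
from h import *
T=FO-FX*.078-FY*.002; nxt([T[0],T[1],.12],down(-.142),"over"); nxt([T[0],T[1],.019],down(-.142),"dn")
E
```

```text
over offset [25.55 -9.63 13.  ] rot [ 0.  -0.   8.1]
dn offset [25.55 -9.63 23.1 ] rot [ 0.  -0.   8.1]
```

drive_tool:
  plan:
    - {"offset": [3, -1, 0], "delta_rot": [0, 0, 1], "jaw": 3}
    - {"offset": [7, -2.5, 2], "delta_rot": [0, 0, 2], "jaw": 0}
    - {"offset": [10, -4, 4], "delta_rot": [0, 0, 3], "jaw": 0}
    - {"offset": [13.5, -5.5, 6], "delta_rot": [0, 0, 4], "jaw": 0}
    - {"offset": [17, -7, 8], "delta_rot": [0, 0, 5], "jaw": 0}
    - {"offset": [20, -8, 10], "delta_rot": [0, 0, 6], "jaw": 0}
    - {"offset": [23, -9, 12], "delta_rot": [0, 0, 7], "jaw": 0}
    - {"offset": [25.5, -9.6, 13], "delta_rot": [0, 0, 8.1], "jaw": 0}
  squeeze: 10

```text
time: 29.87
position: [0.5993, -0.0517, 0.1176]
tool_rot: [-0.653, 0.758, 0.001, -0.0]
ft_force: [-0.3, -0.1, -0.2]
grip_width: 0.0145
```

drive_tool:
  plan:
    - {"offset": [0, 0, 0], "delta_rot": [0, 0, 0], "jaw": 0}
    - {"offset": [0, 0, 2], "delta_rot": [0, 0, 0], "jaw": 0}
    - {"offset": [0, 0, 4], "delta_rot": [0, 0, 0], "jaw": 0}
    - {"offset": [0, 0, 6], "delta_rot": [0, 0, 0], "jaw": 0}
    - {"offset": [0, 0, 7], "delta_rot": [0, 0, 0], "jaw": 0}
    - {"offset": [0, 0, 8], "delta_rot": [0, 0, 0], "jaw": 0}
    - {"offset": [0, 0, 8], "delta_rot": [0, 0, 0], "jaw": 0}
    - {"offset": [0, 0, 8], "delta_rot": [0, 0, 0], "jaw": 0}

```text
time: 30.53
position: [0.5994, -0.0494, 0.0402]
tool_rot: [-0.654, 0.757, 0.001, 0.001]
ft_force: [-0.3, -0.1, 0.2]
grip_width: 0.0006
```

```bash

python3 - <<'E'
from h import *
upd([25.5,-9.6,13],[0,0,8.1]);upd([0,0,8],[0,0,0]);print(load()[0]); o,_=st(); d=o["position"]-FO; print(d@FX,d@FY)
b=snap("side","s14");crop(b,260,130,400,250,5,"c5")
E
```

```text
[ 0.5981912  -0.04847086  0.04000462]
t 30.53 pos [ 0.5994 -0.0494  0.0402] w 0.0006 F [-0.3 -0.1  0.2]
[[-1.458e-01 -9.893e-01  2.000e-04]
 [-9.893e-01  1.458e-01  1.600e-03]
 [-1.600e-03  1.000e-04 -1.000e+00]]
q [-0.269  0.747  1.622  0.002  0.773  1.447]
-0.07707104015351333 -0.002368772587607823
```

View pics/c5.png

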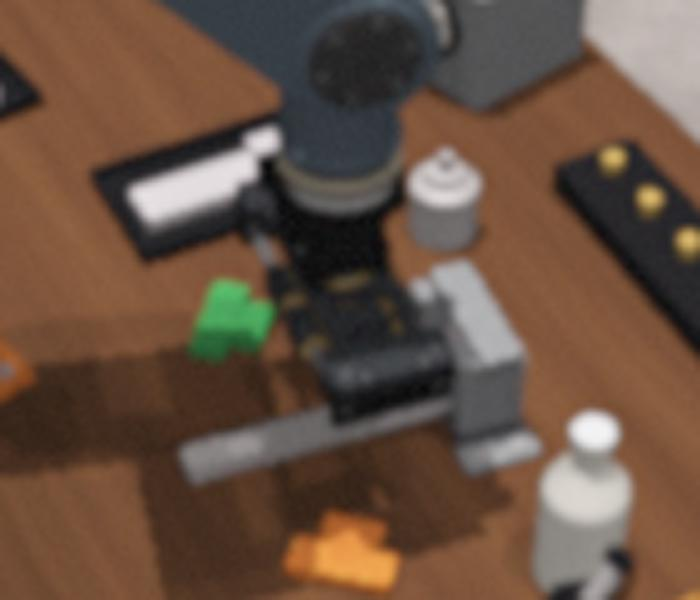

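drive_tool:
  plan:
    - {"offset": [0, 0, 0.7], "delta_rot": [0, 0, 0], "jaw": 0}
    - {"offset": [0, 0, 1.4], "delta_rot": [0, 0, 0], "jaw": 0}
    - {"offset": [0, 0, 2.1], "delta_rot": [0, 0, 0], "jaw": 0}
    - {"offset": [0, -0.4, 2.1], "delta_rot": [0, 0, 0], "jaw": 0}
    - {"offset": [0, -0.8, 2.1], "delta_rot": [0, 0, 0], "jaw": 0}
    - {"offset": [0, -1.2, 2.1], "delta_rot": [0, 0, 0], "jaw": 0}
    - {"offset": [0, -1.4, 2.1], "delta_rot": [0, 0, 0], "jaw": 0}
    - {"offset": [0, -1.6, 2.1], "delta_rot": [0, 0, 0], "jaw": 0}

```text
time: 31.25
position: [0.615, -0.0523, 0.0191]
tool_rot: [-0.653, 0.757, 0.001, 0.0]
ft_force: [-0.9, 0.6, 0.7]
grip_width: 0.0007
```

drive_tool:
  plan:
    - {"offset": [0, -0.1, 0], "delta_rot": [0, 0, 0], "jaw": 0}
    - {"offset": [0, -0.1, 0], "delta_rot": [0, 0, 0], "jaw": 0}
    - {"offset": [0, -0.2, 0], "delta_rot": [0, 0, 0], "jaw": 0}
    - {"offset": [0, -0.2, 0], "delta_rot": [0, 0, 0], "jaw": 0}
    - {"offset": [0, -0.3, 0], "delta_rot": [0, 0, 0], "jaw": 0}
    - {"offset": [0, -0.3, 0], "delta_rot": [0, 0, 0], "jaw": 0}
    - {"offset": [0, -0.3, 0], "delta_rot": [0, 0, 0], "jaw": 0}
    - {"offset": [0, -0.3, 0], "delta_rot": [0, 0, 0], "jaw": 0}

```text
time: 31.92
position: [0.6178, -0.0527, 0.019]
tool_rot: [-0.653, 0.757, 0.001, 0.0]
ft_force: [-2.0, 0.1, 1.3]
grip_width: 0.0007
```

```bash

python3 - <<'E'
from h import *
upd([0,-1.6,2.1],[0,0,0]);upd([0,-.3,0],[0,0,0]);print(load()[0]); o,_=st(); d=o["position"]-FO; print(d@FX,d@FY)
E
```

```text
[ 0.61699746 -0.05116974  0.01900365]
t 31.92 pos [ 0.6178 -0.0527  0.019 ] w 0.0007 F [-2.   0.1  1.3]
[[-1.465e-01 -9.892e-01 -3.000e-04]
 [-9.892e-01  1.465e-01  1.700e-03]
 [-1.600e-03  5.000e-04 -1.000e+00]]
q [-0.266  0.796  1.578  0.002  0.768  1.45 ]
-0.0583894689675741 -0.002956975761893542
```

drive_tool:
  plan:
    - {"offset": [0, -0.1, 0], "delta_rot": [0, 0, 0], "jaw": 0}
    - {"offset": [0, -0.1, 0], "delta_rot": [0, 0, 0], "jaw": 0}
    - {"offset": [0, -0.15, 0], "delta_rot": [0, 0, 0], "jaw": 0}
    - {"offset": [0, -0.15, 0], "delta_rot": [0, 0, 0], "jaw": 0}
    - {"offset": [0, 2, 0], "delta_rot": [0, 0, 0], "jaw": 0}
    - {"offset": [0, 2, -3], "delta_rot": [0, 0, 0], "jaw": 0}
    - {"offset": [0, 2, -7], "delta_rot": [0, 0, 0], "jaw": 0}
    - {"offset": [0, 2, -11], "delta_rot": [0, 0, 0], "jaw": 0}

```text
time: 32.58
position: [0.5982, -0.05, 0.1292]
tool_rot: [-0.653, 0.757, 0.001, 0.0]
ft_force: [1.2, -0.1, 0.4]
grip_width: 0.0003
```

```bash

python3 - <<'E'
from h import *
upd([0,2,-11],[0,0,0])
p,r=lever(.5,.24); nxt([.6,-.1,.26],down(-.04),"via"); nxt(p,r,"pre")
E
```

```text
via offset [  5.09  -1.01 -13.1 ] rot [ 0.  -0.  -5.8]
pre offset [26.38 -8.38 -9.48] rot [-28.6   1.4  -5.7]
```

drive_tool:
  plan:
    - {"offset": [0, 0, -4], "delta_rot": [0, 0, 0], "jaw": 2}
    - {"offset": [0, 0, -8], "delta_rot": [0, 0, -1], "jaw": 4}
    - {"offset": [3, -1, -11], "delta_rot": [-4, 0, -2], "jaw": 6}
    - {"offset": [7, -2, -13], "delta_rot": [-8, 0, -3], "jaw": 7}
    - {"offset": [11, -4, -13], "delta_rot": [-13, 0, -4], "jaw": 7}
    - {"offset": [15, -6, -13], "delta_rot": [-18, 1, -5], "jaw": 7}
    - {"offset": [18, -7, -13], "delta_rot": [-23, 1, -5.7], "jaw": 7}
    - {"offset": [18, -7, -13], "delta_rot": [-23, 1, -5.7], "jaw": 7}

```text
time: 33.25
position: [0.6443, -0.2476, 0.2509]
tool_rot: [-0.674, 0.711, 0.146, -0.138]
ft_force: [-0.1, -0.1, -3.6]
grip_width: 0.0458
```

```bash

python3 - <<'E'
from h import *
upd([18,-7,-13],[-23,1,-5.7]);print(load()[0]);st()
p,r=lever(.5,.24);  nxt(p,r,"pre")
E
```

```text
[ 0.64109104 -0.23627364  0.25912039]
t 33.25 pos [ 0.6443 -0.2476  0.2509] w 0.0458 F [-0.1 -0.1 -3.6]
[[-5.210e-02 -9.183e-01 -3.924e-01]
 [-9.986e-01  4.760e-02  2.130e-02]
 [-9.000e-04  3.930e-01 -9.195e-01]]
q [-0.459  0.795  0.879 -0.161  1.838  1.15 ]
pre offset [ 8.49 -1.86  3.01] rot [-5.6  0.1 -0. ]
```

drive_tool:
  plan:
    - {"offset": [2, -0.5, 0.5], "delta_rot": [-1, 0, 0], "jaw": 7}
    - {"offset": [4, -1, 1], "delta_rot": [-2, 0, 0], "jaw": 7}
    - {"offset": [6, -1.5, 1.5], "delta_rot": [-4, 0, 0], "jaw": 7}
    - {"offset": [7.5, -1.9, 2], "delta_rot": [-5.6, 0, 0], "jaw": 7}
    - {"offset": [8.5, -1.9, 2.5], "delta_rot": [-5.6, 0.1, 0], "jaw": 7}
    - {"offset": [8.5, -1.9, 3], "delta_rot": [-5.6, 0.1, 0], "jaw": 7}
    - {"offset": [8.5, -1.9, 3], "delta_rot": [-5.6, 0.1, 0], "jaw": 7}
    - {"offset": [8.5, -1.9, 3], "delta_rot": [-5.6, 0.1, 0], "jaw": 7}

```text
time: 33.92
position: [0.6427, -0.3225, 0.2236]
tool_rot: [-0.67, 0.7, 0.18, -0.169]
ft_force: [-0.4, 0.9, 0.6]
grip_width: 0.0699
```

```bash

python3 - <<'E'
from h import *
upd([8.5,-1.9,3],[-5.6,.1,0]);print(load()[0]);st()
p,r=lever(.5,.115);  nxt(p,r,"grip")
b=snap("side","s15");crop(b,260,130,440,320,3.2,"c5")
E
```

```text
[ 0.64331779 -0.32136664  0.22390359]
t 33.92 pos [ 0.6427 -0.3225  0.2236] w 0.0699 F [-0.4  0.9  0.6]
[[-0.0454 -0.8773 -0.4778]
 [-0.999   0.0383  0.0247]
 [-0.0034  0.4784 -0.8781]]
q [-0.527  0.913  0.73  -0.237  1.94   1.053]
grip offset [-0.    0.05 12.52] rot [-0.  0. -0.]
```

View pics/c5.png

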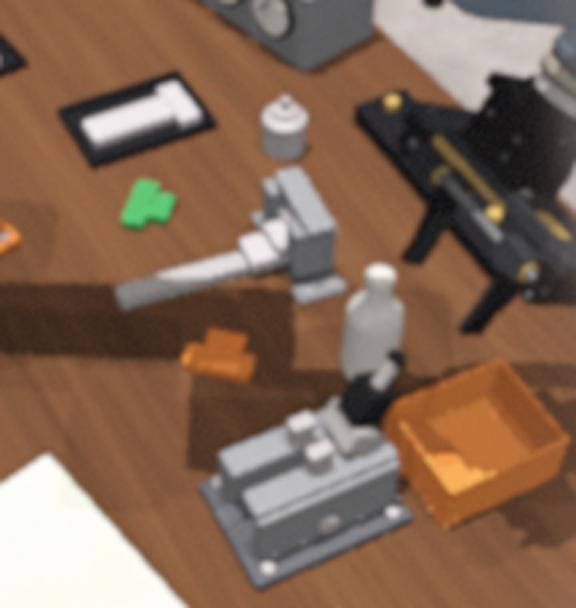

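drive_tool:
  plan:
    - {"offset": [0, 0, 2], "delta_rot": [0, 0, 0], "jaw": 7}
    - {"offset": [0, 0, 4], "delta_rot": [0, 0, 0], "jaw": 7}
    - {"offset": [0, 0, 6], "delta_rot": [0, 0, 0], "jaw": 7}
    - {"offset": [0, 0, 8], "delta_rot": [0, 0, 0], "jaw": 7}
    - {"offset": [0, 0, 10], "delta_rot": [0, 0, 0], "jaw": 7}
    - {"offset": [0, 0, 11.5], "delta_rot": [0, 0, 0], "jaw": 7}
    - {"offset": [0, 0, 12.5], "delta_rot": [0, 0, 0], "jaw": 7}
    - {"offset": [0, 0, 12.5], "delta_rot": [0, 0, 0], "jaw": 5}

```text
time: 34.63
position: [0.5817, -0.3191, 0.1127]
tool_rot: [-0.67, 0.7, 0.181, -0.17]
ft_force: [-0.2, 0.7, -0.7]
grip_width: 0.068
```

drive_tool:
  plan:
    - {"offset": [0, 0, 0], "delta_rot": [0, 0, 0], "jaw": 4}
    - {"offset": [0, 0, 0], "delta_rot": [0, 0, 0], "jaw": 3}
    - {"offset": [0, 0, 0], "delta_rot": [0, 0, 0], "jaw": 2}
    - {"offset": [0, 0, 0], "delta_rot": [0, 0, 0], "jaw": 2}
    - {"offset": [0, 0, 0], "delta_rot": [0, 0, 0], "jaw": 2}
    - {"offset": [0, 0, 0], "delta_rot": [0, 0, 0], "jaw": 2}
    - {"offset": [0, 0, 0], "delta_rot": [0, 0, 0], "jaw": 2}
    - {"offset": [0, 0, 0], "delta_rot": [0, 0, 0], "jaw": 2}
  squeeze: 25

```text
time: 35.3
position: [0.5834, -0.3201, 0.1139]
tool_rot: [-0.67, 0.701, 0.18, -0.169]
ft_force: [0.3, 1.3, 1.3]
grip_width: 0.0301
```

drive_tool:
  plan:
    - {"offset": [0, 0, 0], "delta_rot": [0, 0, 0], "jaw": 2}
    - {"offset": [0, 0, 0], "delta_rot": [0, 0, 0], "jaw": 2}
    - {"offset": [0, 0, 0], "delta_rot": [0, 0, 0], "jaw": 2}
    - {"offset": [0, 0, 0], "delta_rot": [0, 0, 0], "jaw": 2}
    - {"offset": [0, 0, 0], "delta_rot": [0, 0, 0], "jaw": 2}
    - {"offset": [0, 0, 0], "delta_rot": [0, 0, 0], "jaw": 2}
    - {"offset": [0, 0, 0], "delta_rot": [0, 0, 0], "jaw": 2}
    - {"offset": [0, 0, 0], "delta_rot": [0, 0, 0], "jaw": 2}

```text
time: 35.97
position: [0.5833, -0.3201, 0.1138]
tool_rot: [-0.67, 0.701, 0.18, -0.169]
ft_force: [2.8, 3.1, 3.9]
grip_width: 0.0299
```

```bash

python3 - <<'E'
from h import *
upd([0,0,12.5],[0,0,0]);print(load()[0]);st();lst()
E
```

```text
[ 0.58349832 -0.31887242  0.11417479]
t 35.97 pos [ 0.5833 -0.3201  0.1138] w 0.0299 F [2.8 3.1 3.9]
[[-0.046  -0.8772 -0.4779]
 [-0.9989  0.0388  0.0248]
 [-0.0032  0.4785 -0.8781]]
q [-0.562  0.92   1.021 -0.236  1.642  1.091]
lever ang 0.505 r 0.1148 lat -0.0014 Fu 4.7 Ftan 0.5 tooltilt 0.499
```

Gripped at 30 mm. Lifting the collar 22 mm.

drive_tool:
  plan:
    - {"offset": [0, 0, -0.4], "delta_rot": [0, 0, 0], "jaw": 2}
    - {"offset": [0, 0, -0.8], "delta_rot": [0, 0, 0], "jaw": 2}
    - {"offset": [0, 0, -1.2], "delta_rot": [0, 0, 0], "jaw": 2}
    - {"offset": [0, 0, -1.6], "delta_rot": [0, 0, 0], "jaw": 2}
    - {"offset": [0, 0, -2], "delta_rot": [0, 0, 0], "jaw": 2}
    - {"offset": [0, 0, -2.2], "delta_rot": [0, 0, 0], "jaw": 2}
    - {"offset": [0, 0, -2.2], "delta_rot": [0, 0, 0], "jaw": 2}
    - {"offset": [0, 0, -2.2], "delta_rot": [0, 0, 0], "jaw": 2}

```text
time: 36.63
position: [0.5935, -0.3206, 0.1327]
tool_rot: [-0.67, 0.7, 0.18, -0.17]
ft_force: [0.5, 4.3, -2.5]
grip_width: 0.0299
```

```bash

python3 - <<'E'
from h import *
upd([0,0,-2.2],[0,0,0]);print(load()[0]);st();lst()
E
```

```text
[ 0.59402655 -0.3193114   0.13348706]
t 36.63 pos [ 0.5935 -0.3206  0.1327] w 0.0299 F [ 0.5  4.3 -2.5]
[[-0.0459 -0.8769 -0.4785]
 [-0.9989  0.0387  0.025 ]
 [-0.0034  0.4791 -0.8777]]
q [-0.555  0.915  0.977 -0.235  1.692  1.085]
lever ang 0.503 r 0.1363 lat -0.0015 Fu -2.0 Ftan 1.5 tooltilt 0.5
```

drive_tool:
  plan:
    - {"offset": [0, 0.82, 0.03], "delta_rot": [4, 0, 0], "jaw": 2}
    - {"offset": [0, 1.64, 0.11], "delta_rot": [8, 0, 0], "jaw": 2}
    - {"offset": [0, 2.45, 0.26], "delta_rot": [12, 0, 0], "jaw": 2}
    - {"offset": [0, 3.25, 0.46], "delta_rot": [16, 0, 0], "jaw": 2}
    - {"offset": [0, 4.04, 0.71], "delta_rot": [20, 0, 0], "jaw": 2}
    - {"offset": [0, 4.8, 1.02], "delta_rot": [24, 0, 0], "jaw": 2}
    - {"offset": [0, 5.54, 1.38], "delta_rot": [28, 0, 0], "jaw": 2}
    - {"offset": [0, 5.54, 1.38], "delta_rot": [28, 0, 0], "jaw": 2}

```text
time: 37.3
position: [0.5345, -0.3179, 0.1479]
tool_rot: [-0.69, 0.724, 0.006, -0.003]
ft_force: [0.9, 4.8, -3.0]
grip_width: 0.0299
```

```bash

python3 - <<'E'
from h import *
upd([0,5.54,1.38],[28,0,0]);print(load()[0]);st();lst()
E
```

```text
[ 0.53883051 -0.31706784  0.14790801]
t 37.3 pos [ 0.5345 -0.3179  0.1479] w 0.0299 F [ 0.9  4.8 -3. ]
[[-0.0476 -0.9988 -0.0122]
 [-0.9989  0.0476  0.004 ]
 [-0.0034  0.0124 -0.9999]]
q [-0.714  0.617  1.499 -0.006  1.038  0.908]
lever ang -0.016 r 0.1369 lat -0.0011 Fu -3.0 Ftan 0.7 tooltilt 0.012
```

drive_tool:
  plan:
    - {"offset": [0, 1.03, 0.05], "delta_rot": [5, 0, 0], "jaw": 2}
    - {"offset": [0, 2.05, 0.18], "delta_rot": [10, 0, 0], "jaw": 2}
    - {"offset": [0, 3.05, 0.4], "delta_rot": [15, 0, 0], "jaw": 2}
    - {"offset": [0, 4.04, 0.71], "delta_rot": [20, 0, 0], "jaw": 2}
    - {"offset": [0, 4.8, 1.02], "delta_rot": [24, 0, 0], "jaw": 2}
    - {"offset": [0, 5.54, 1.38], "delta_rot": [28, 0, 0], "jaw": 2}
    - {"offset": [0, 6.05, 1.66], "delta_rot": [30.5, 0, 0], "jaw": 2}
    - {"offset": [0, 6.05, 1.66], "delta_rot": [30.5, 0, 0], "jaw": 2}

```text
time: 37.97
position: [0.4805, -0.3156, 0.1331]
tool_rot: [-0.667, 0.698, -0.187, 0.184]
ft_force: [17.3, 8.3, 5.3]
grip_width: 0.0303
```

```bash

python3 - <<'E'
from h import *
upd([0,6.05,1.66],[30.5,0,0]);print(load()[0]);st();lst()
p,r=lever(-.5,.116);  nxt(p,r,"low");p,r=lever(-.5,.116);
b=snap("side","s16");crop(b,260,130,440,320,3.2,"c5")
E
```

```text
[ 0.47820562 -0.31458771  0.13196179]
t 37.97 pos [ 0.4805 -0.3156  0.1331] w 0.0303 F [17.3  8.3  5.3]
[[-0.0436 -0.8619  0.5052]
 [-0.999   0.0413 -0.0157]
 [-0.0073 -0.5054 -0.8628]]
q [-1.01   0.533  1.98   0.984  0.528 -0.239]
lever ang -0.505 r 0.1366 lat -0.0009 Fu -3.6 Ftan 17.4 tooltilt -0.53
low offset [ 0.01 -0.23  2.07] rot [-1.2  0.  -0.1]
```

View pics/c5.png

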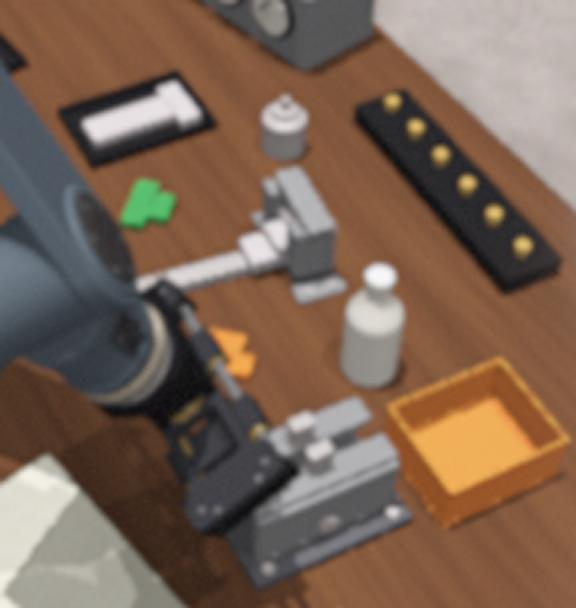

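drive_tool:
  plan:
    - {"offset": [0, -0.1, 0.5], "delta_rot": [-1, 0, 0], "jaw": 2}
    - {"offset": [0, -0.1, 1], "delta_rot": [-1, 0, 0], "jaw": 2}
    - {"offset": [0, -0.1, 1.5], "delta_rot": [-1, 0, 0], "jaw": 2}
    - {"offset": [0, -0.1, 1.9], "delta_rot": [-1, 0, 0], "jaw": 2}
    - {"offset": [0, -0.1, 1.9], "delta_rot": [-1, 0, 0], "jaw": 4}
    - {"offset": [0, -0.1, 1.9], "delta_rot": [-1, 0, 0], "jaw": 6}
    - {"offset": [0, -0.1, 1.9], "delta_rot": [-1, 0, 0], "jaw": 7}
    - {"offset": [0, -0.1, 1.9], "delta_rot": [-1, 0, 0], "jaw": 7}

```text
time: 38.68
position: [0.4884, -0.3173, 0.1158]
tool_rot: [-0.669, 0.7, -0.18, 0.173]
ft_force: [-0.4, -0.1, 0.3]
grip_width: 0.0489
```

drive_tool:
  plan:
    - {"offset": [0, 0, 0], "delta_rot": [0, 0, 0], "jaw": 7}
    - {"offset": [0, 0, 0], "delta_rot": [0, 0, 0], "jaw": 7}
    - {"offset": [0, 0, -2], "delta_rot": [0, 0, 0], "jaw": 7}
    - {"offset": [0, 0, -4], "delta_rot": [0, 0, 0], "jaw": 7}
    - {"offset": [0, 0, -6], "delta_rot": [0, 0, 0], "jaw": 7}
    - {"offset": [0, 0, -8], "delta_rot": [0, 0, 0], "jaw": 7}
    - {"offset": [0, 0, -10], "delta_rot": [0, 0, 0], "jaw": 7}
    - {"offset": [0, 0, -12], "delta_rot": [0, 0, 0], "jaw": 7}

```text
time: 39.35
position: [0.4294, -0.3136, 0.2213]
tool_rot: [-0.669, 0.701, -0.179, 0.173]
ft_force: [1.1, -0.7, 0.4]
grip_width: 0.0701
```

```bash

python3 - <<'E'
from h import *
upd([0,-.1,1.9],[-1,0,0]);upd([0,0,-12],[0,0,0]);print(load()[0]);st()
nxt([.44,-.2,.3],down(-.3),"clear")
E
```

```text
[ 0.430616   -0.31269169  0.22106014]
t 39.35 pos [ 0.4294 -0.3136  0.2213] w 0.0701 F [ 1.1 -0.7  0.4]
[[-0.0461 -0.8749  0.4822]
 [-0.9989  0.0416 -0.02  ]
 [-0.0026 -0.4826 -0.8759]]
q [-1.098  0.317  1.974  0.697  0.713  0.014]
clear offset [-11.3   -4.23  -6.68] rot [-28.7   3.8  14.5]
```

drive_tool:
  plan:
    - {"offset": [0, 0, -2], "delta_rot": [-4, 0, 1], "jaw": 7}
    - {"offset": [-2, -1, -4], "delta_rot": [-8, 0, 2], "jaw": 7}
    - {"offset": [-4, -2, -6], "delta_rot": [-12, 1, 4], "jaw": 7}
    - {"offset": [-6, -3, -6.7], "delta_rot": [-16, 2, 6], "jaw": 7}
    - {"offset": [-8, -4, -6.7], "delta_rot": [-20, 3, 8], "jaw": 7}
    - {"offset": [-10, -4, -6.7], "delta_rot": [-24, 3, 11], "jaw": 7}
    - {"offset": [-11, -4, -6.7], "delta_rot": [-28, 4, 14], "jaw": 7}
    - {"offset": [-11, -4, -6.7], "delta_rot": [-28, 4, 14], "jaw": 7}

```text
time: 40.02
position: [0.4399, -0.2027, 0.2994]
tool_rot: [-0.596, 0.803, -0.006, 0.003]
ft_force: [0.3, -0.3, -0.0]
grip_width: 0.0702
```

```bash

python3 - <<'E'
from h import *
upd([-11,-4,-6.7],[-28,4,14]);print(load()[0]);st()
b=snap("side","s17");a=snap("top","t17")
crop(b,180,100,440,320,3,"c5");crop(a,120,130,460,280,2.3,"c6")
E
```

```text
[ 0.43775754 -0.20293053  0.29910171]
t 40.02 pos [ 0.4399 -0.2027  0.2994] w 0.0702 F [ 0.3 -0.3 -0. ]
[[-0.2901 -0.9569  0.012 ]
 [-0.957   0.2901 -0.0067]
 [ 0.003  -0.0134 -0.9999]]
q [-0.664  0.237  1.682  0.002  1.209  1.2  ]
```

View pics/c5.png

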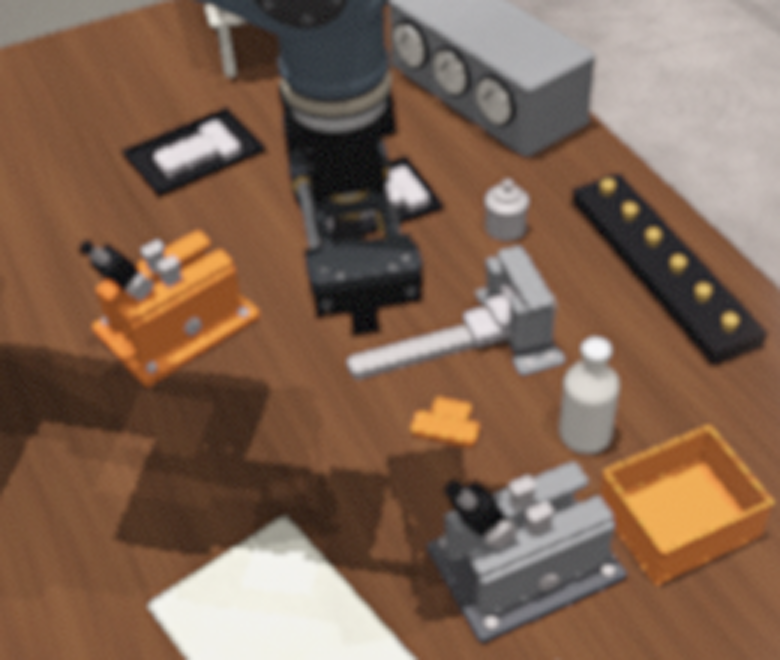

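View pics/c6.png

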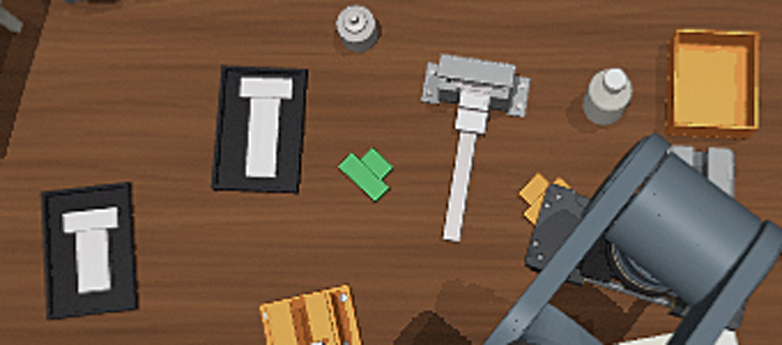

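```bash

python3 - <<'E'
from h import *
a0=cv2.imread("pics/side0.png");a1=cv2.imread("pics/s17.png")
for n,(x,y,w,h) in dict(bottle=(364,210,26,42),can=(340,158,18,24),bin=(380,240,60,52),lever=(322,255,66,54),can2=(390,322,28,32),driver=(315,318,56,66)).items():
    print(n,cv2.absdiff(a0[y:y+h,x:x+w],a1[y:y+h,x:x+w]).mean().round(1))
o=get_obs(); print(o["time"]); hand_in()
E
```

```text
bottle 9.3
can 9.0
bin 8.2
lever 13.0
can2 9.1
driver 7.3
40.1167
the job is handed in; nothing more can be done
```

The job is handed in at about 40 s: the feeder was unlocked, one plate was put in each of the two trays present, and the feeder was locked again.

**What I did**
- **Unlock:** I lifted the collar about 22 mm and swung the grey lever to its +0.5 rad stop.
- **Plates:** I drew plate1 and plate2 out along the rail. Plate1 went into the tray at (0.63, 0.21) and plate2 into the tray at (0.48, 0.41). Each was released 6–10 mm above the tray floor.
- **Extra step:** The last camera look after drawing plate2 showed plate3 dragged about 5 mm forward. I nudged it back with closed fingers, at about 2 N when last read, before locking.
- **Lock:** I lifted the collar, swung the lever back to its stop, and released the collar.

**Last checks**
- Both plates lie flat and well inside their trays.
- Two plates remain in the feeder.
- At the stop the lever read -0.505 rad under a 17 N push, against -0.501 rad at the start. In the side view the collar looks down, as at the start.
- The bystanders look unmoved. Differences between the first and last side pictures were similar over all of them, so I put them down to noise and shadow.

**What went wrong or stayed uncertain**
- On the first approach to the lever, joint 6 stopped at its range limit, reading -2.852 against -2.85. I backed off and used the half-turn grasp instead.
- The camera estimate of the lever's y position was about 4 mm off. I corrected it from where the gripper settled on the collar.
- I did not measure plate3's position again after pushing it back, but the lever then closed fully.

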